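# Unclamp a leaded-glass panel and lean it on the easel

### The arm

A 6-joint arm with a two-finger parallel gripper is mounted at the origin on the work surface. World frame = base frame: x ahead of the robot, y to its left, z up, the work surface at z = 0. Lengths are in m, angles in rad, forces in N, time in s.
With the tool pointing down it reaches from about 0.35 to 0.975 m from the base axis. Payload 4.9 kg.
Tool frame: the origin (TCP) lies at the very end of the fingers, on their centre line; the grasp point (between the pads) lies 19 mm behind it; z points along the fingers, y is the line along which they close (so a half turn about z gives the same grasp; the last joint's range is limited). The gripper opens to 85 mm and grips with 20 to 120 N. Pads are 22 mm wide; open, the fingers measure 114 mm over their backs; the gripper's body (76 mm by 85 mm) begins 54 mm behind the grasp point. The pads swing forward as they close: fully open they stand 13 mm farther back than shut.
Start: joints at [1.158, 0.053, 1.613, -0, 1.476, -0.119], TCP at [0.181, 0.598, 0.231] pointing down, gripper open.
Joint ranges: [-3.01, 3.01], [-1.01, 2.22], [0.06, 2.58], [-1.02, 4.17], [0.09, 2.62], [-3.14, 3.14]. Speed limits (rad/s): [2.57, 2.57, 3.14, 3.14, 3.14, 3.14].

### API

Orientations are given as a unit quaternion [w, x, y, z].
In Python, from plant import manip gives the robot as it stands.
- The arm moves only by the tool send_rows, never from a script. Its argument "increments" is a list of rows, each an object of numbers: "claw": the closure, from -1 (fully open) to 1 (shut); "dx", "dy", "dz": the shift along the tool's x, y, z in units of 0.5 m (1.0 is 0.5 m); "yaw": the turn about the tool's z in units of 1.5 rad (1.0 is 1.5 rad). A call has 1 to 20 rows; each row is the pose to reach, as a shift and turn from the pose commanded when the call began, along the tool's axes at that moment; what a row does not reach only later rows make up. A row lasts 1/8 s, in which the tool goes at most 62.5 mm and 10.7 degrees, less where a joint would pass 70% of its speed; a pose out of reach is approached as far as the arm can. A call with a number of a shift or a turn outside -1 to 1 is refused whole. A call with a gripper value outside its range is refused whole. The fingers move at their own pace and stop on an object; the grip force is fixed at half the most. Time passes only in rows, so rows that repeat a pose let the fingers close. It gives the time, the measured TCP pose, the force, the opening and the grip force at its end, in the units of the state.
- manip.state(): the state, without advancing time (a new reading comes with each control period).
- manip.grab_frame(name): name is "scene" or "top" or "wrist"; returns the picture (420x560x3 uint8, red, green, blue); there is no depth.
- manip.camera_params(name): a dict with "camera_matrix" (3x3 intrinsics, pixels), "k1" (the pictures are not rectified: a ray, as slopes to the right and down, at radius r is drawn at 1 + k1 r^2 times it, then the intrinsics apply), "extrinsics" (4x4, takes a point from world to camera coordinates); the wrist camera has in their place "tool_from_camera" (4x4, takes a point from camera to tool coordinates, whose origin is the TCP and whose axes are the flange's). Camera axes: x right, y down, z forward; pixel columns grow to the right and rows downward; lengths in m; the calibration is good to about 2 mm. A picture is of the moment at which its call begins: read the wrist's pose just before it. camera_params takes no time and is no camera call.
- manip.job_done(): hands the job in; it is judged then, once.
The state is a dict: "time": time; "joint_pos": joint angles; "joint_vel": joint speeds; "joint_efforts": joint torques, N m; "tool_pos": TCP position; "tool_rot": TCP orientation; "contact_force": force on the tool from outside, world axes, zero at the start; "ft_torque": the same for the moment, N m; "gripper_width": opening from 0.0 (shut) to 1.0 (fully open); "grasp_force": force on a finger pad.
Only numpy, scipy, OpenCV 4.12 (cv2) and the standard library are available. Lean on these libraries where they do the work, as an engineer would, in place of code of your own. Each camera call takes 0.05 s, during which the arm holds its last target. There are 200 camera calls.

### The job

Take the slot key from its stand and turn both slotted screws on the clamping board counterclockwise until their clamp tabs are swung clear of the glass panel, then stand the key back in its stand. Then lift the panel off the board and lean it on the little easel, one short end behind the front lip and its back on the bar, and let go. Turn the screws only with the key, set the panel down softly, and leave everything else on the bench where it is.

Things in the scene. Friction and masses are not known exactly. Their poses are not given: they have to be found in the camera images.
- panel: Glass strip panel in a dark lead frame, 64 (x) x 150 (y) x 12 mm (z), 0.18 to 0.35 kg, alike end for end; origin at the centre of its underside. At the start it lies on the clamping board, long side along the line of the two screws, underside 24 mm above the bench, held by two clamp tabs 2 mm above it that overlap its short ends by about 12 mm.
- screw_a (a joint): Turn of screw a, rad, growing counterclockwise seen from above: 0 = tab points to the middle of the board, over the panel; stop at 1.6 = tab swung clear. Starts near 0 (-0.25 to 0.3). Stiff (0.06 N m), stays where it is left.
- screw_b (a joint): Turn of screw b, same meaning as screw_a.
- slot_a (a point): Centre of the top of screw a's brass head, 53 mm above the bench; turns with the screw; x axis along the slot, to the tab's free end. Head 28 mm across; slot 8 mm wide, 8 mm deep, open at both ends. The tab (14 mm wide, 5 mm thick, reaching 37 mm from the axis) lies under the head, underside 38 mm above the bench.
- slot_b (a point): The same point of screw b, 200 mm from a. The screws sit on a fixed plywood board 100 x 280 x 8 mm; midway between them a bed 50 x 136 mm, top 24 mm above the bench, carries the panel, which overhangs it by 7 mm all round; 30 mm high end stops stand 4 mm off the panel's short ends.
- key: Slot key, upright, 106 mm long, 0.12 kg; origin at the tip of the blade. Upwards: blade 20 mm wide (x), 4 mm thick (y; tip 2.8), 13 mm long; shaft 12 mm thick; collar 44 mm across at z = 60 to 66 mm; flat wooden paddle grip 46 mm (x) by 14 mm (y), z = 66 to 106 mm, in the plane of the blade. At the start it hangs by its collar in the stand, at any yaw.
- stand: Fixed wooden key stand, foot 80 x 80 mm, top plate 66 x 66 mm, 75 mm high with a 32 mm square through hole in the middle; origin at the centre of its underside. The key's collar rests on the top, its blade's tip then 15 mm above the bench. Stand and easel trade sides from start to start.
- easel: Fixed easel, foot 130 (x) x 90 (y) x 8 mm; origin at the centre of its underside. Front lip at x = -65 to -55 mm, 20 mm high. Prop 44 mm wide with a bar along y at x = 38 mm, its top 73 mm high. The panel stands with its lower end on the foot behind the lip and leans on the bar, rising towards +x at 0.66 rad (38 deg), its origin then at x = 12, y = 0, z = 54 mm in this frame.
- dish: Bystander: open green glass dish, 84 mm across, 36 mm high, beside the board on the far side; loose; origin at the centre of its underside.
- spool: Bystander: solder spool, 48 mm across, 42 mm high, beside the board on the robot's side; loose; origin at the centre of its underside.
- bottle: Bystander: amber bottle, 52 mm across, 130 mm high; loose; origin at the centre of its underside.
- jar: Bystander: glass jar, 60 mm across, 75 mm high; loose; origin at the centre of its underside.
- pot: Bystander: small white flux pot, 44 mm across, 45 mm high; loose; origin at the centre of its underside.
- tin: Bystander: steel tin, 60 mm across, 45 mm high; loose; origin at the centre of its underside.

How it is judged:
On the way, in this order (a step that is already met when the one before it is completed fails the run):
1. both screws are turned counterclockwise to at least 1.35 rad (tabs clear of the panel) (value of joint each of screw_a, screw_b above 1.35 rad), for 0.2 s.
2. the key stands in its stand again, collar down on the top, released (horizontal distance between key and stand below 0.008 m and z of key in the frame of stand between 0.01 and 0.02 m and angle between key's own z axis and vertical below 0.12 rad and contact force between the fingers and key below 0.05 N), for 0.2 s.
At the end, for the whole second after the job is handed in: Both screws at 1.35 rad or more. Key released in its stand: upright, collar down on the top within 5 mm, centred within 8 mm. Panel released, at rest on lip and bar of the easel: its origin within 18 mm (height 14 mm) of its place, slope 0.56 to 0.84 rad, square to the easel within 0.2 rad (all of step 1 and all of step 2 and x of panel in the frame of easel between -0.006 and 0.03 m and y of panel in the frame of easel between -0.018 and 0.018 m and z of panel in the frame of easel between 0.04 and 0.068 m and angle between panel's own z axis and vertical between 0.56 and 0.84 rad and angle between the x axis of panel and the y axis of easel, either way round below 0.2 rad and linear speed of panel below 0.02 m/s and contact force between anything else and panel above 0.3 N and contact force between the fingers and panel below 0.05 N); the robot touches nothing.
It fails at once if a screw or its tab is pushed by the fingers or the arm (over 2 N) and not by the key (contact force between any of the fingers, the arm and screw_a above 2 N or contact force between any of the fingers, the arm and screw_b above 2 N).
It fails at once if the panel strikes or is pressed on the easel with more than 60 N (contact force between panel and easel above 60 N).
It fails at once if a bystander (dish, spool, bottle, jar, pot, tin) is moved by more than 30 mm (distance of any of dish, spool, bottle, jar, pot, tin from where it was at the start of the episode above 0.03 m).
It also fails if it takes over 72 s, if anything falls off the work surface, if the arm or the gripper's body presses on something with over 40 N, if the wrist force passes 120 N, or if a joint passes its speed limit or range.

## Working session

There is one attempt and no reset: what is moved stays moved. The work goes in short steps, Python scripts to look and compute and a tool call to move; the robot and the scene stay as the last step left them, time stands still between calls to the robot, and variables do not carry over. Pictures are saved under pics/ and viewed, at most 10 in all, crops included, and the job is handed in when it is done.

Besides the shell and the picture viewer there is one more tool, called after "Emit:" as name(argument=value, ...) on one line, values as JSON. send_rows: Moves the arm, as the interface text tells. Shifts and turns lie within -1 to 1; 1 stands for 0.5 m of shift or 1.5 rad of turn. Its arguments: {"type":"object","properties":{"increments":{"type":"array","items":{"type":"object","properties":{"claw":{"type":"number"},"dx":{"type":"number"},"dy":{"type":"number"},"dz":{"type":"number"},"yaw":{"type":"number"}}}}},"required":["increments"]}

```bash
ls; mkdir -p pics
cat > h.py <<'E'
import numpy as np, cv2
from plant import manip
def P(n):
    c=manip.camera_params(n); return np.array(c["camera_matrix"]),c["k1"],c
def ray(n,uv,st=None):
    K,k,c=P(n); d=np.linalg.inv(K)@[uv[0],uv[1],1.]; x=d[:2].copy(); u=x.copy()
    for _ in range(30): u=x/(1+k*(u@u))
    d=np.array([*u,1.])
    if n=="wrist":
        T=np.array(c["tool_from_camera"]); R=rot(st["tool_rot"])
        return np.array(st["tool_pos"])+R@T[:3,3], R@T[:3,:3]@d
    E=np.array(c["extrinsics"]); return -E[:3,:3].T@E[:3,3], E[:3,:3].T@d
def rot(q):
    from scipy.spatial.transform import Rotation as R
    return R.from_quat([q[1],q[2],q[3],q[0]]).as_matrix()
def pt(n,uv,z,st=None):
    o,d=ray(n,uv,st); return o+d*(z-o[2])/d[2]
def snap(n,f):
    st=manip.state(); im=manip.grab_frame(n)[:,:,::-1].copy(); cv2.imwrite("pics/"+f,im); return im,st
E
python3 - <<'E'
from h import *
for n in("top","scene"):
    im,st=snap(n,n+"0.png"); o,_=ray(n,(280,210)); print(n,o,[pt(n,p,0).round(3) for p in((0,0),(559,0),(280,210),(0,419),(559,419))],P(n)[1])
print(st, manip.camera_params("wrist"))
E
```

```text
pics
top [0.4403911  0.01723732 1.19908707] [array([1.182, 0.8  , 0.   ]), array([ 1.236, -0.894,  0.   ]), array([ 0.57 , -0.031,  0.   ]), array([0.005, 0.704, 0.   ]), array([-0.002, -0.809,  0.   ])] -0.13465447129007377
scene [1.31451181 0.22481113 0.59044047] [array([-1.91 , -3.313,  0.   ]), array([-4.321,  1.555,  0.   ]), array([ 0.456, -0.027,  0.   ]), array([ 1.099, -0.242,  0.   ]), array([0.849, 0.52 , 0.   ])] -0.1497710236529397
{'time': 0.05, 'joint_pos': array([ 1.15798961e+00,  5.33636428e-02,  1.61426477e+00, -2.38966609e-05,
        1.47603858e+00, -1.18978003e-01]), 'joint_vel': array([ 0.00077744, -0.00238082,  0.00109338,  0.00046478,  0.00100699,
        0.00034403]), 'joint_efforts': array([-2.49417853e-04, -3.95186520e+01, -3.71660793e+01, -2.33303426e-04,
        4.12719848e-03,  1.08463834e-05]), 'tool_pos': array([0.18075339, 0.59764211, 0.23007629]), 'tool_rot': array([-2.61062100e-04,  1.46385224e-01,  9.89227118e-01, -1.00384797e-03]), 'contact_force': array([-0.70810442, -0.58480733, -0.2250127 ]), 'ft_torque': array([-0.02924625, -0.02294903, -0.00933017]), 'grasp_force': 0.0, 'gripper_width': 1.0011369104439356} {'camera_matrix': array([[336.90207561,   0.        , 283.98043296],
       [  0.        , 336.90207561, 202.9053604 ],
       [  0.        ,   0.        ,   1.        ]]), 'k1': -0.0846449989969452, 'tool_from_camera': array([[ 1.31317642e-03, -9.44838409e-01, -3.27534207e-01,
         8.45560421e-02],
       [ 9.99999049e-01,  1.10283660e-03,  8.27922043e-04,
         1.17382333e-04],
       [-4.21035834e-04, -3.27534983e-01,  9.44838958e-01,
        -1.42089539e-01],
       [ 0.00000000e+00,  0.00000000e+00,  0.00000000e+00,
         1.00000000e+00]])}
```

Run:
```python
import cv2
im=cv2.imread("pics/top0.png"); cv2.imwrite("pics/top0b.png",cv2.resize(im[60:400],None,fx=1.42,fy=1.42,interpolation=2))
```

```text
(no output)
```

View pics/top0.png

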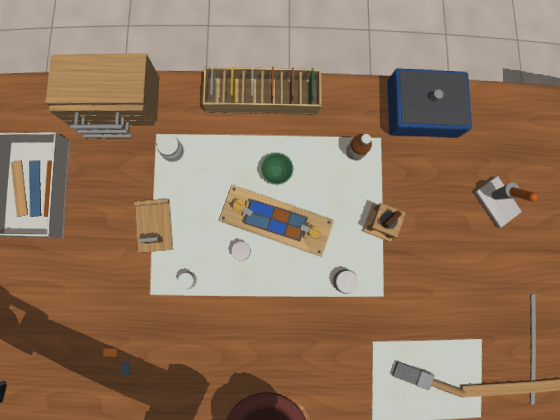

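View pics/scene0.png

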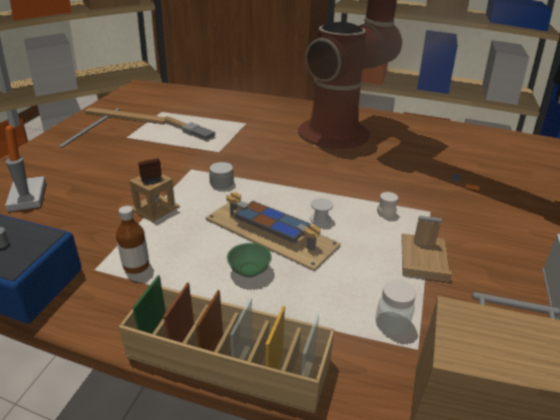

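The top view (x up, y left) shows the board at about (276,220), with screws near (240,205) and (313,232). The stand and key are at (385,221) and the easel at (153,225). The scene view puts the easel's grey-topped prop on the robot's side, so its lip is on the far side.

Run:
```python
from h import *
for nm,p,z in (("stand",(385,222),.06),("keytop",(392,214),.121),("board",(276,220),.008),("sL",(240,205),.053),("sR",(313,232),.053),("easelc",(153,226),.005),("bar",(150,239),.073),("bot",(361,146),.12),("spool",(240,250),.04),("jarR",(346,281),.06),("dish",(277,168),.03),("pot",(186,280),.045)):
    print(nm,pt("top",p,z).round(3))
im=cv2.imread("pics/top0.png"); cv2.imwrite("pics/c0.png",np.hstack([cv2.resize(im[185:265,a:a+b],None,fx=5,fy=5,interpolation=2) for a,b in((345,60),)]+[cv2.resize(im[185:265,130:190],None,fx=5,fy=5,interpolation=2)]))
st=manip.state(); print(rot(st["tool_rot"]).round(3))
```

```text
stand [ 0.537 -0.291  0.06 ]
keytop [ 0.551 -0.292  0.121]
board [ 0.544 -0.021  0.008]
sL [0.576 0.07  0.053]
sR [ 0.511 -0.111  0.053]
easelc [0.524 0.296 0.005]
bar [0.488 0.286 0.073]
bot [ 0.714 -0.22   0.12 ]
spool [0.465 0.069 0.04 ]
jarR [ 0.391 -0.192  0.06 ]
dish [ 0.675 -0.021  0.03 ]
pot [0.39  0.2   0.045]
[[-0.957  0.29  -0.001]
 [ 0.29   0.957 -0.002]
 [ 0.    -0.002 -1.   ]]
```

View pics/c0.png

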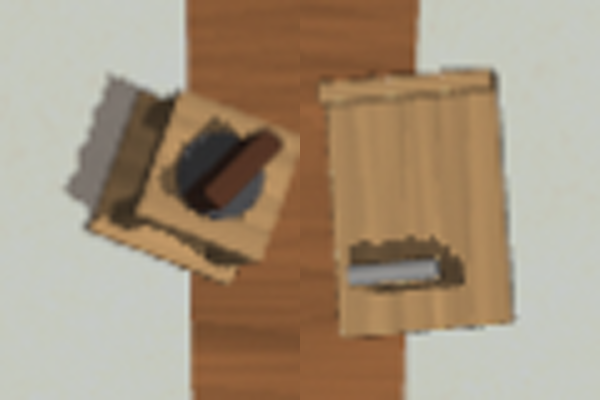

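The stand's paddle grip lies about 45° between +x and -y. The easel's lip is on the far (+x) side and its bar on the near side. Next I move over the easel and board for closer pictures from the wrist camera.

Emit:
send_rows(increments=[{"dx": -0.4, "dy": -0.3, "dz": -0.14}, {"dx": -0.8, "dy": -0.59, "dz": -0.14}, {"dx": -0.8, "dy": -0.59, "dz": -0.14}, {"dx": -0.8, "dy": -0.59, "dz": -0.14}, {"dx": -0.8, "dy": -0.59, "dz": -0.14}, {"dx": -0.8, "dy": -0.59, "dz": -0.14}, {"dx": -0.8, "dy": -0.59, "dz": -0.14}, {"dx": -0.8, "dy": -0.59, "dz": -0.14}, {"dx": -0.8, "dy": -0.59, "dz": -0.14}, {"dx": -0.8, "dy": -0.59, "dz": -0.14}, {"dx": -0.8, "dy": -0.59, "dz": -0.14}, {"dx": -0.8, "dy": -0.59, "dz": -0.14}, {"dx": -0.8, "dy": -0.59, "dz": -0.14}])

```text
invalid input
```

Run:
```python
from h import *
im,st=snap("wrist","w1.png"); np.save("w1.npy",{k:np.array(st[k]) for k in("tool_pos","tool_rot")},allow_pickle=True)
print(st["time"],st["tool_pos"],rot(st["tool_rot"]).round(4),st["joint_pos"],st["contact_force"])
```

```text
0.1 [0.18077027 0.59768646 0.23017456] [[-9.571e-01  2.896e-01 -8.000e-04]
 [ 2.896e-01  9.571e-01 -1.700e-03]
 [ 2.000e-04 -1.900e-03 -1.000e+00]] [ 1.15798225e+00  5.32924230e-02  1.61417415e+00  8.70084561e-07
  1.47601355e+00 -1.18990654e-01] [-0.96934725 -0.80766811 -0.66953722]
```

View pics/w1.png

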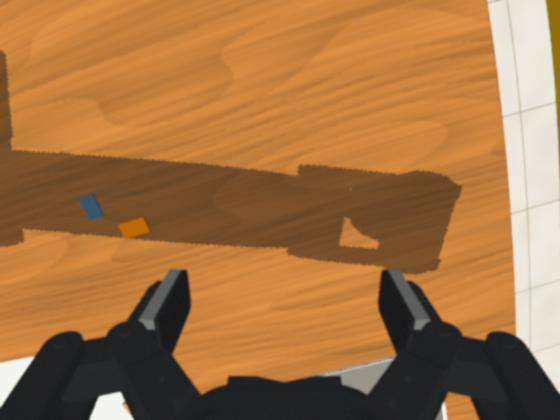

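The move was refused as invalid, probably because a row must carry every field. The picture shows only bare bench, with the fingers at about (165,300) and (405,300).

Emit:
send_rows(increments=[{"dx": -0.4, "dy": -0.3, "dz": -0.14, "yaw": 0, "claw": -1}, {"dx": -0.8, "dy": -0.59, "dz": -0.14, "yaw": 0, "claw": -1}, {"dx": -0.8, "dy": -0.59, "dz": -0.14, "yaw": 0, "claw": -1}, {"dx": -0.8, "dy": -0.59, "dz": -0.14, "yaw": 0, "claw": -1}, {"dx": -0.8, "dy": -0.59, "dz": -0.14, "yaw": 0, "claw": -1}, {"dx": -0.8, "dy": -0.59, "dz": -0.14, "yaw": 0, "claw": -1}, {"dx": -0.8, "dy": -0.59, "dz": -0.14, "yaw": 0, "claw": -1}, {"dx": -0.8, "dy": -0.59, "dz": -0.14, "yaw": 0, "claw": -1}, {"dx": -0.8, "dy": -0.59, "dz": -0.14, "yaw": 0, "claw": -1}, {"dx": -0.8, "dy": -0.59, "dz": -0.14, "yaw": 0, "claw": -1}, {"dx": -0.8, "dy": -0.59, "dz": -0.14, "yaw": 0, "claw": -1}])

```text
time: 1.52
tool_pos: [0.4775, 0.2011, 0.3008]
tool_rot: [-0.0, 0.145, 0.989, -0.0]
contact_force: [-0.6, -0.5, -0.2]
gripper_width: 0.997
grasp_force: 0.0
```

```bash
cat >> h.py <<'E'
def wsnap(tag):
    im,st=snap("wrist",tag+".png"); np.save(tag+".npy",{k:np.array(st[k]) for k in("tool_pos","tool_rot")},allow_pickle=True)
    info(st); return im,st
def info(st=None):
    st=st or manip.state(); R=rot(st["tool_rot"])
    print("t",round(st["time"],2),"p",np.round(st["tool_pos"],4),"yang(y-axis deg)",np.degrees(np.arctan2(R[1,1],R[0,1])).round(2),"j",np.round(st["joint_pos"],2),"F",np.round(st["contact_force"],1),"w",round(st["gripper_width"],3),"g",np.round(st["grasp_force"],1)); return st,R
def lw(t): 
    return cv2.imread("pics/"+t+".png"),np.load(t+".npy",allow_pickle=True).item()
def mv(dw,st=None):
    R=rot((st or manip.state())["tool_rot"]); return (R.T@np.array(dw)/.5).round(4)
E
python3 - <<'E'
from h import *
wsnap("w2")
E
```

```text
t 1.52 p [0.4775 0.2011 0.3008] yang(y-axis deg) 73.28 j [ 0.25 -0.24  1.77  0.    1.61 -1.02] F [-0.6 -0.5 -0.2] w 0.997 g 0.0
```

View pics/w2.png

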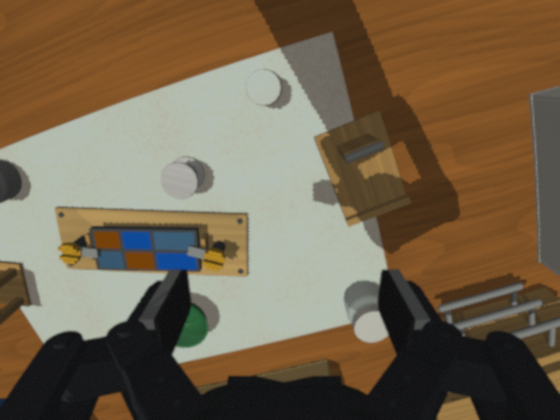

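The wrist view shows the brass heads at about (70,253) and (214,257). The easel foot has corners near (316,137), (378,112), (411,202) and (350,225), with its bar from (345,160) to (384,143). Next I move over the stand.

Emit:
send_rows(increments=[{"dx": -0.05, "dy": -0.12, "dz": 0.0, "yaw": 0.1, "claw": -1}, {"dx": -0.48, "dy": -0.96, "dz": 0.04, "yaw": 0.33, "claw": -1}, {"dx": -0.48, "dy": -0.96, "dz": 0.04, "yaw": 0.33, "claw": -1}, {"dx": -0.48, "dy": -0.96, "dz": 0.04, "yaw": 0.33, "claw": -1}, {"dx": -0.48, "dy": -0.96, "dz": 0.04, "yaw": 0.33, "claw": -1}, {"dx": -0.48, "dy": -0.96, "dz": 0.04, "yaw": 0.33, "claw": -1}, {"dx": -0.48, "dy": -0.96, "dz": 0.04, "yaw": 0.33, "claw": -1}, {"dx": -0.48, "dy": -0.96, "dz": 0.04, "yaw": 0.33, "claw": -1}, {"dx": -0.48, "dy": -0.96, "dz": 0.04, "yaw": 0.33, "claw": -1}, {"dx": -0.48, "dy": -0.96, "dz": 0.04, "yaw": 0.33, "claw": -1}, {"dx": -0.48, "dy": -0.96, "dz": 0.04, "yaw": 0.33, "claw": -1}, {"dx": -0.48, "dy": -0.96, "dz": 0.04, "yaw": 0.33, "claw": -1}])

```text
time: 3.08
tool_pos: [0.5695, -0.3272, 0.2817]
tool_rot: [0.0, 0.383, 0.924, 0.0]
contact_force: [-0.7, -0.5, -0.3]
gripper_width: 0.998
grasp_force: 0.0
```

Run:
```python
from h import *
im,st=wsnap("w3")
a,s2=lw("w2")
A=cv2.resize(a[200:280,50:250],(800,320),interpolation=2)
B=cv2.resize(im[30:310,130:470],(340,280))
C=cv2.resize(a[100:235,305:425],(310,280))
out=np.zeros((600,800,3),np.uint8); out[:320]=A; out[320:,:340]=B; out[320:,400:710]=C
cv2.imwrite("pics/c3.png",out)
```

```text
t 3.08 p [ 0.5695 -0.3272  0.2817] yang(y-axis deg) 44.93 j [-0.63  0.1   1.48  0.    1.56 -1.42] F [-0.7 -0.5 -0.3] w 0.998 g 0.0
```

View pics/c3.png

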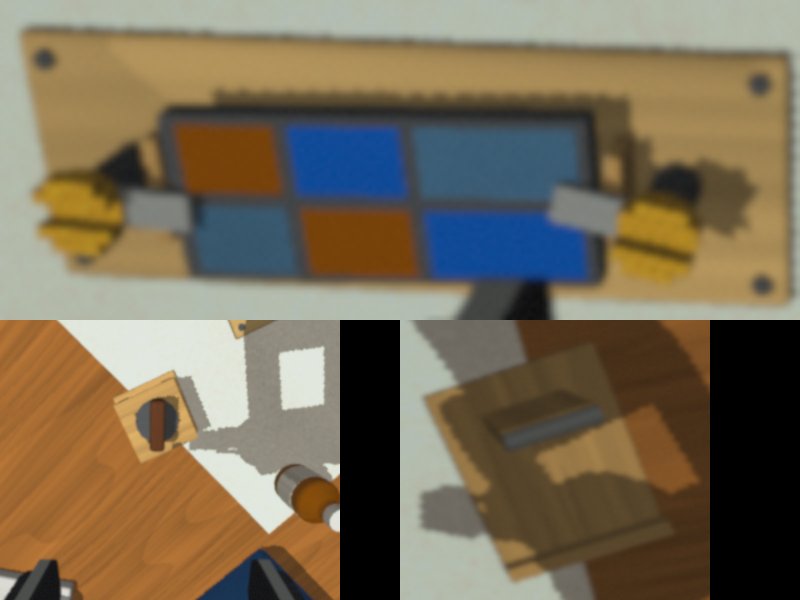

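The panel (centre of the crop) has its tabs from left and right, with heads at crop (80,215) and (655,235) and dark slots across them. The key's paddle at full-frame (287,135) is nearly along tool x. Next I measure all of it numerically.

```bash
cat > m.py <<'E'
from h import *
def blob(mask,mn=20):
    n,l,s,c=cv2.connectedComponentsWithStats(mask.astype(np.uint8)); return [(l==i) for i in range(1,n) if s[i,4]>=mn]
def ell(m):
    c,_=cv2.findContours(m.astype(np.uint8),0,1); return cv2.minAreaRect(np.vstack(c))
def heads(tag):
    im,st=lw(tag); h=cv2.cvtColor(im,40); 
    m=(h[...,0]>18)&(h[...,0]<28)&(h[...,1]>190)&(h[...,2]>120)
    mc=cv2.morphologyEx(m.astype(np.uint8),3,np.ones((5,5)))
    for b in blob(mc,60):
        v,u=np.nonzero(b); c=pt("wrist",(u.mean(),v.mean()),.053,st)
        # slot: dark pixels inside hull
        hull=cv2.convexHull(np.stack([u,v],1)); hm=np.zeros(m.shape,np.uint8); cv2.fillConvexPoly(hm,hull,1); hm=cv2.erode(hm,np.ones((3,3)))
        g=im.max(2).astype(float); w=(hm>0)*np.clip(np.percentile(g[hm>0],60)-g,0,None)
        print("head px",u.mean().round(1),v.mean().round(1),"n",len(u),c.round(4))
        V,U=np.nonzero(w>w.max()*.35); p=np.array([pt("wrist",(a,b_),.053,st)[:2] for a,b_ in zip(U,V)]); W=w[V,U]
        mu=(p*W[:,None]).sum(0)/W.sum(); q=(p-mu)*np.sqrt(W)[:,None]; e,ev=np.linalg.eigh(q.T@q); d=ev[:,1]
        print("  slot c",mu.round(4),"ang",np.degrees(np.arctan2(d[1],d[0])).round(1)%180,"n",len(W),"ratio",np.sqrt(e[1]/e[0]).round(2))
E
python3 - <<'E'
from m import *
heads("w2")
im,st=lw("w3"); h=cv2.cvtColor(im,40); print(h[135,287],h[140,275],h[110,265])
m=((h[...,0]<9)|(h[...,0]>172))&(h[...,1]>110)&(h[...,2]<130); m[:, :255]=0;m[:,320:]=0;m[:90]=0;m[185:]=0
for b in blob(m,60):
    r=ell(b); bx=cv2.boxPoints(r); print("key",r,[pt("wrist",p,.121,st)[:2].round(4) for p in bx], pt("wrist",r[0],.121,st).round(4))
# stand top: wood mask
g=cv2.cvtColor(im,6)[95:180,235:335]; np.set_printoptions(linewidth=250)
m=(h[...,2]>150)&(h[...,0]>10)&(h[...,0]<25); print(h[110,262],h[60,190])
E
```

```text
head px 69.7 253.4 n 231 [ 0.5119 -0.1101  0.053 ]
  slot c [ 0.5149 -0.1113] ang 72.2 n 50 ratio 3.14
head px 213.5 259.7 n 274 [0.5747 0.0761 0.053 ]
  slot c [0.5775 0.0739] ang 57.9 n 55 ratio 4.28
[ 11 160 102] [90  8 91] [ 18 136 212]
[ 18 136 210] [ 15 177 166]
```

Run:
```python
from m import *
im,st=lw("w3"); h=cv2.cvtColor(im,40)
print([tuple(h[135,u]) for u in range(268,306,3)])
roi=np.zeros(h.shape[:2],bool); roi[100:165,258:316]=1
m=roi&(h[...,2]<140)&(h[...,1]>100)
for b in blob(m,60):
    r=ell(b); bx=cv2.boxPoints(r); print("paddle",np.round(r[0],1),np.round(r[1],1),r[2],[tuple(pt("wrist",p,.121,st)[:2].round(4)) for p in bx], pt("wrist",r[0],.121,st).round(4))
m=roi&(h[...,1]<60)
for b in blob(m,60):
    r=ell(b);  print("collar",np.round(r[0],1),np.round(r[1],1),pt("wrist",r[0],.081,st).round(4))
roi[80:180,235:340]=1
m=roi&(abs(h[...,0].astype(int)-18)<5)&(h[...,2]>195)&(h[...,1]>100)&(h[...,1]<160)
for b in blob(m,200):
    r=ell(b); print("plate",np.round(r[0],1),np.round(r[1],1),r[2],pt("wrist",r[0],.075,st).round(4),[tuple(pt("wrist",p,.075,st)[:2].round(3)) for p in cv2.boxPoints(r)])
```

```text
[(np.uint8(60), np.uint8(3), np.uint8(92)), (np.uint8(90), np.uint8(6), np.uint8(91)), (np.uint8(98), np.uint8(11), np.uint8(92)), (np.uint8(90), np.uint8(8), np.uint8(90)), (np.uint8(10), np.uint8(104), np.uint8(88)), (np.uint8(12), np.uint8(159), np.uint8(101)), (np.uint8(11), np.uint8(158), np.uint8(103)), (np.uint8(11), np.uint8(163), np.uint8(102)), (np.uint8(12), np.uint8(158), np.uint8(92)), (np.uint8(8), np.uint8(51), np.uint8(55)), (np.uint8(105), np.uint8(19), np.uint8(55)), (np.uint8(100), np.uint8(14), np.uint8(55)), (np.uint8(80), np.uint8(13), np.uint8(59))]
paddle [293.3 133.1] [28.8 54.8] 2.7927021980285645 [(np.float64(0.5506), np.float64(-0.316)), (np.float64(0.5181), np.float64(-0.2799)), (np.float64(0.5367), np.float64(-0.263)), (np.float64(0.5701), np.float64(-0.2983))] [ 0.5435 -0.2889  0.121 ]
collar [273.  130.5] [37. 12.] [ 0.5316 -0.3044  0.081 ]
collar [301. 130.] [36. 12.] [ 0.5512 -0.2841  0.081 ]
plate [283.3 120.8] [57.2 68. ] 64.53665161132812 [ 0.5326 -0.2907  0.075 ] [(np.float64(0.494), np.float64(-0.313)), (np.float64(0.518), np.float64(-0.25)), (np.float64(0.572), np.float64(-0.267)), (np.float64(0.548), np.float64(-0.334))]
plate [314.5 123.5] [11. 31.] 0.0 [ 0.5569 -0.2701  0.075 ] [(np.float64(0.564), np.float64(-0.285)), (np.float64(0.542), np.float64(-0.263)), (np.float64(0.55), np.float64(-0.256)), (np.float64(0.572), np.float64(-0.277))]
```

Emit:
send_rows(increments=[{"dx": 0.08, "dy": 0.006, "dz": 0.1, "yaw": 0, "claw": -1}, {"dx": 0.08, "dy": 0.006, "dz": 0.2, "yaw": 0, "claw": -1}, {"dx": 0.08, "dy": 0.006, "dz": 0.2, "yaw": 0, "claw": -1}, {"dx": 0.08, "dy": 0.006, "dz": 0.2, "yaw": 0, "claw": -1}])

```text
time: 3.62
tool_pos: [0.5442, -0.2988, 0.1839]
tool_rot: [0.002, 0.384, 0.923, -0.0]
contact_force: [0.1, 0.4, 0.8]
gripper_width: 1.001
grasp_force: 0.0
```

Run:
```python
from m import *
im,st=wsnap("w4"); h=cv2.cvtColor(im,40)
m=(h[...,0]<16)&(h[...,2]<140)&(h[...,1]>100)
R=rot(st["tool_rot"])
for b in blob(m,300):
    v,u=np.nonzero(b)
    if abs(u.mean()-285)>60: continue
    print(len(u),u.min(),u.max(),v.min(),v.max())
    for r in range(v.min(),v.max(),6): print(r,u[v==r].min(),u[v==r].max(),h[r,287],end=";")
cv2.imwrite("pics/c4.png",cv2.resize(im[60:310,150:420],None,fx=2,fy=2))
```

```text
t 3.62 p [ 0.5442 -0.2988  0.1839] yang(y-axis deg) 44.84 j [-0.62  0.07  1.67  0.    1.39 -1.4 ] F [0.1 0.4 0.8] w 1.001 g 0.0
1505 275 296 169 250
169 283 286 [ 16 110  58];175 277 293 [ 10 125  45];181 276 294 [ 10 141  49];187 275 295 [ 12 168  88];193 275 295 [ 11 167  90];199 275 294 [ 10 142  63];205 276 295 [ 10 137  54];211 276 294 [ 10 156  54];217 276 294 [ 11 146  54];223 276 293 [ 11 142  54];229 276 293 [ 11 142  52];235 276 295 [ 11 153  80];241 275 296 [ 12 163  89];247 276 293 [ 14 177 138];
```

View pics/c4.png

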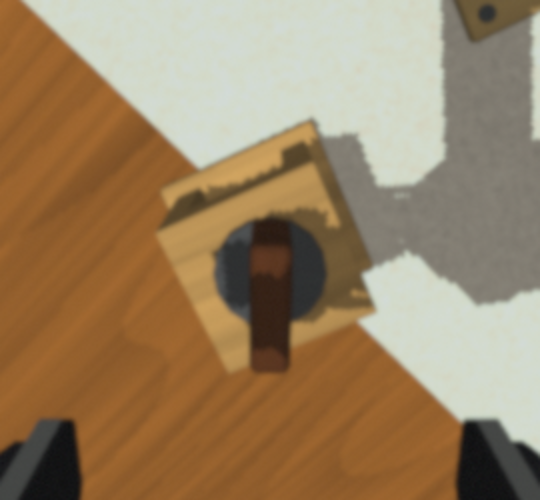

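The paddle runs straight along the image vertical (u about 285). The collar centre is at full-frame (285.5,195.5) and the paddle's lower end at v about 247.

Run:
```python
from m import *
im,st=lw("w4"); R=rot(st["tool_rot"]);T=st["tool_pos"]
for n,p,z in (("collar",(285.5,195.5),.081),("colL",(257.5,195.5),.081),("colR",(313.5,195.5),.081),("padEnd",(285,247.5),.121),("padMid",(285,215),.121),("padtop?",(285,182.5),.121)):
    q=pt("wrist",p,z,st); print(n,q.round(4),"tool mm",(R.T@(q-T)*1000).round(1))
m2=[]
```

```text
collar [ 0.5415 -0.2939  0.081 ] tool mm [  5.7   1.5 102.8]
colL [ 0.5263 -0.309   0.081 ] tool mm [  5.7 -19.9 102.8]
colR [ 0.5567 -0.2788  0.081 ] tool mm [  5.8  22.8 102.8]
padEnd [ 0.558  -0.3112  0.121 ] tool mm [-18.3   1.   62.9]
padMid [ 0.5414 -0.2945  0.121 ] tool mm [ 5.3  0.9 62.8]
padtop? [ 0.5258 -0.279   0.121 ] tool mm [27.3  0.9 62.8]
```

Emit:
send_rows(increments=[{"dx": 0.007, "dy": 0.001, "dz": 0.1, "yaw": 0, "claw": -0.5}, {"dx": 0.007, "dy": 0.001, "dz": 0.19, "yaw": 0, "claw": -0.5}, {"dx": 0.007, "dy": 0.001, "dz": 0.19, "yaw": 0, "claw": -0.5}, {"dx": 0.007, "dy": 0.001, "dz": 0.19, "yaw": 0, "claw": -0.5}, {"dx": 0.007, "dy": 0.001, "dz": 0.19, "yaw": 0, "claw": -0.5}])

```text
time: 4.3
tool_pos: [0.543, -0.2971, 0.0902]
tool_rot: [0.003, 0.384, 0.923, -0.001]
contact_force: [-0.4, 0.1, -0.6]
gripper_width: 0.75
grasp_force: 0.0
```

Run:
```python
from h import *
st,R=info(); print(R.T@(np.array([.5413,-.2944,.087])-st["tool_pos"])*1000)
```

```text
t 4.3 p [ 0.543  -0.2971  0.0902] yang(y-axis deg) 44.81 j [-0.62  0.16  1.74 -0.    1.23 -1.4 ] F [-0.4  0.1 -0.6] w 0.75 g 0.0
[3.15399837 0.67042571 3.13528508]
```

Emit:
send_rows(increments=[{"dx": 0.006, "dy": 0.001, "dz": 0.006, "yaw": 0, "claw": 0}, {"dx": 0.006, "dy": 0.001, "dz": 0.006, "yaw": 0, "claw": 1}, {"dx": 0.006, "dy": 0.001, "dz": 0.006, "yaw": 0, "claw": 1}, {"dx": 0.006, "dy": 0.001, "dz": 0.006, "yaw": 0, "claw": 1}, {"dx": 0.006, "dy": 0.001, "dz": 0.006, "yaw": 0, "claw": 1}, {"dx": 0.006, "dy": 0.001, "dz": 0.006, "yaw": 0, "claw": 1}])

```text
time: 5.05
tool_pos: [0.5394, -0.2932, 0.0836]
tool_rot: [0.0, 0.384, 0.923, -0.0]
contact_force: [-1.1, 0.6, 2.6]
gripper_width: 0.158
grasp_force: 58.5
```

Run:
```python
from h import *
st,R=info(); print(R.T@(np.array([.5413,-.2944,.087])-st["tool_pos"])*1000)
```

```text
t 5.05 p [ 0.5394 -0.2932  0.0836] yang(y-axis deg) 44.81 j [-0.62  0.16  1.76 -0.    1.23 -1.4 ] F [-1.1  0.6  2.6] w 0.158 g 58.5
[-2.22814     0.53502872 -3.40610915]
```

Emit:
send_rows(increments=[{"dx": 0, "dy": 0, "dz": -0.08, "yaw": 0, "claw": 1}, {"dx": 0, "dy": 0, "dz": -0.17, "yaw": 0, "claw": 1}, {"dx": 0, "dy": 0, "dz": -0.17, "yaw": 0, "claw": 1}, {"dx": 0.15, "dy": 0.11, "dz": -0.17, "yaw": 0.2, "claw": 1}, {"dx": 0.298, "dy": 0.224, "dz": -0.17, "yaw": 0.731, "claw": 1}, {"dx": 0.298, "dy": 0.224, "dz": -0.17, "yaw": 0.731, "claw": 1}, {"dx": 0.298, "dy": 0.224, "dz": -0.17, "yaw": 0.731, "claw": 1}, {"dx": 0.298, "dy": 0.224, "dz": -0.17, "yaw": 0.731, "claw": 1}, {"dx": 0.298, "dy": 0.224, "dz": -0.17, "yaw": 0.731, "claw": 1}, {"dx": 0.298, "dy": 0.224, "dz": -0.17, "yaw": 0.731, "claw": 1}, {"dx": 0.298, "dy": 0.224, "dz": -0.17, "yaw": 0.731, "claw": 1}, {"dx": 0.298, "dy": 0.224, "dz": -0.17, "yaw": 0.731, "claw": 1}])

```text
time: 6.55
tool_pos: [0.5135, -0.1085, 0.1679]
tool_rot: [-0.0, 0.809, 0.588, -0.0]
contact_force: [-0.6, -0.3, -1.3]
gripper_width: 0.156
grasp_force: 58.5
```

Run:
```python
from m import *
im,st=wsnap("w5"); heads("w5")
cv2.imwrite("pics/c5.png",cv2.resize(im[120:300,180:390],None,fx=3,fy=3,interpolation=2))
```

```text
t 6.55 p [ 0.5135 -0.1085  0.1679] yang(y-axis deg) -17.95 j [-0.35 -0.14  1.91 -0.    1.38 -0.04] F [-0.6 -0.3 -1.3] w 0.156 g 58.5
head px 285.2 202.7 n 768 [ 0.5132 -0.1127  0.053 ]
  slot c [ 0.5105 -0.1197] ang 60.3 n 70 ratio 2.74
```

View pics/c5.png

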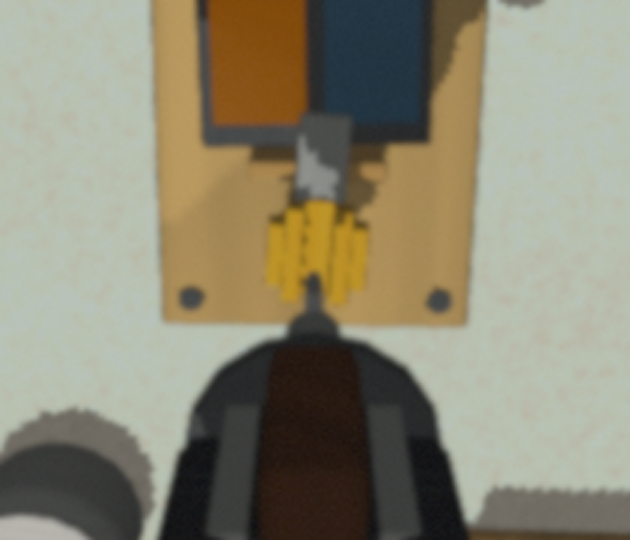

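The head is centred near full-frame (285.8,203), with the tab's free end at (281–298,159). The blade hangs just in front of the head. Next I compute the tab direction.

Run:
```python
from m import *
im,st=lw("w5"); R=rot(st["tool_rot"]);T=st["tool_pos"]
for n,p,z in (("head",(285.8,203),.053),("hl",(269,203),.053),("hr",(302.7,203),.053),("hup",(286,186.7),.053),("tabL",(280.7,158.3),.043),("tabR",(297.7,159.3),.043),("tip",(284.5,212),.099),("boardL",(233,170),.008),("boardR",(340,170),.008),("panL",(247.5,167),.036),("panR",(323,166.5),.036)):
    q=pt("wrist",p,z,st); print(n,q.round(4),"tool mm",(R.T@(q-T)*1000).round(1))
a,s=lw("w2")
for n,p in(("L tabend",[(189,246.5),(187,255)]),("R tabend",[(98.5,248.5),(97.5,258)])): print(n,[pt("wrist",q,.043,s).round(4) for q in p])
h=cv2.cvtColor(im,40)
for r in range(188,216,4): print(r,[int(x) for x in im[r,262:312,1]])
```

```text
head [ 0.5135 -0.1131  0.053 ] tool mm [ -4.4   1.6 114.9]
hl [ 0.5006 -0.109   0.053 ] tool mm [ -4.4 -12.  114.9]
hr [ 0.5265 -0.1173  0.053 ] tool mm [ -4.4  15.2 114.9]
hup [ 0.5179 -0.1001  0.053 ] tool mm [  9.3   1.7 114.9]
tabL [ 0.5202 -0.079   0.043 ] tool mm [ 30.1  -2.6 124.9]
tabR [ 0.533 -0.084  0.043] tool mm [ 29.4  11.1 124.9]
tip [ 0.5154 -0.1037  0.099 ] tool mm [ 5.2  0.4 68.9]
boardL [ 0.4726 -0.0825  0.008 ] tool mm [ 12.1 -46.8 159.9]
boardR [ 0.5663 -0.1127  0.008 ] tool mm [ 12.3  51.6 159.9]
panL [ 0.4912 -0.0788  0.036 ] tool mm [ 21.4 -30.3 131.9]
panR [ 0.5511 -0.0977  0.036 ] tool mm [ 21.9  32.5 131.9]
L tabend [array([0.5513, 0.0477, 0.043 ]), array([0.5623, 0.0402, 0.043 ])]
R tabend [array([ 0.5194, -0.0743,  0.043 ]), array([ 0.5321, -0.0827,  0.043 ])]
188 [137, 136, 137, 137, 137, 136, 136, 137, 135, 135, 134, 131, 123, 106, 87, 75, 70, 71, 78, 97, 120, 135, 139, 139, 141, 142, 142, 139, 129, 106, 79, 67, 65, 66, 69, 74, 80, 86, 97, 110, 120, 124, 134, 138, 142, 141, 142, 142, 142, 142]
192 [136, 137, 137, 136, 136, 136, 131, 116, 98, 86, 79, 76, 
[... 755 characters left out ...]
 147, 144, 144, 144, 144, 144, 138, 130, 132, 139, 143, 144, 147, 147, 149, 142, 135, 128, 132, 140, 144, 143, 138, 132, 134, 142, 146, 145, 143, 138, 137, 140, 143, 142, 142, 143, 142, 142, 142]
208 [138, 138, 138, 139, 139, 140, 140, 143, 146, 146, 144, 141, 141, 145, 146, 145, 144, 139, 133, 131, 136, 141, 144, 146, 148, 147, 139, 128, 129, 141, 145, 145, 144, 143, 141, 143, 144, 146, 143, 140, 140, 143, 143, 143, 144, 144, 143, 143, 144, 142]
212 [138, 139, 139, 139, 139, 136, 141, 145, 148, 147, 143, 137, 137, 143, 145, 144, 137, 128, 117, 110, 96, 77, 66, 75, 97, 123, 132, 128, 130, 141, 144, 145, 141, 137, 139, 144, 147, 146, 143, 136, 136, 141, 144, 144, 144, 143, 143, 144, 144, 142]
```

Emit:
send_rows(increments=[{"dx": 0.001, "dy": 0.003, "dz": 0.04, "yaw": 0.051, "claw": 1}, {"dx": 0.001, "dy": 0.003, "dz": 0.075, "yaw": 0.051, "claw": 1}, {"dx": 0.001, "dy": 0.003, "dz": 0.08, "yaw": 0.051, "claw": 1}, {"dx": 0.001, "dy": 0.003, "dz": 0.09, "yaw": 0.051, "claw": 1}, {"dx": 0.001, "dy": 0.003, "dz": 0.1, "yaw": 0.051, "claw": 1}, {"dx": 0.001, "dy": 0.003, "dz": 0.102, "yaw": 0.051, "claw": 1}, {"dx": 0.001, "dy": 0.003, "dz": 0.102, "yaw": 0.051, "claw": 1}])

```text
time: 7.48
tool_pos: [0.5154, -0.1085, 0.1175]
tool_rot: [0.0, 0.831, 0.556, 0.0]
contact_force: [0.3, -0.5, -1.2]
gripper_width: 0.159
grasp_force: 58.6
```

Run:
```python
from h import *
info()
```

```text
t 7.47 p [ 0.5154 -0.1085  0.1175] yang(y-axis deg) -22.4 j [-0.35 -0.08  1.94  0.    1.28  0.04] F [ 0.3 -0.5 -1.2] w 0.159 g 58.6
```

Emit:
send_rows(increments=[{"dx": 0, "dy": 0, "dz": 0.005, "yaw": 0, "claw": 1}, {"dx": -0.0003, "dy": -0.0022, "dz": 0.005, "yaw": -0.2, "claw": 1}, {"dx": -0.0014, "dy": -0.0044, "dz": 0.005, "yaw": -0.4, "claw": 1}, {"dx": -0.0014, "dy": -0.0044, "dz": 0.005, "yaw": -0.4, "claw": 1}, {"dx": -0.003, "dy": -0.006, "dz": 0.005, "yaw": -0.6, "claw": 1}, {"dx": -0.003, "dy": -0.006, "dz": 0.005, "yaw": -0.6, "claw": 1}, {"dx": -0.005, "dy": -0.0072, "dz": 0.005, "yaw": -0.8, "claw": 1}, {"dx": -0.005, "dy": -0.0072, "dz": 0.005, "yaw": -0.8, "claw": 1}, {"dx": -0.0071, "dy": -0.0076, "dz": 0.005, "yaw": -1.0, "claw": 1}, {"dx": -0.0071, "dy": -0.0076, "dz": 0.005, "yaw": -1.0, "claw": 1}, {"dx": -0.0071, "dy": -0.0076, "dz": 0.005, "yaw": -1.0, "claw": 1}, {"dx": -0.0071, "dy": -0.0076, "dz": 0.005, "yaw": -1.0, "claw": 1}])

```text
time: 8.98
tool_pos: [0.5078, -0.1112, 0.1144]
tool_rot: [-0.004, 0.229, 0.973, -0.002]
contact_force: [-8.3, -2.7, 3.2]
gripper_width: 0.159
grasp_force: 59.3
```

Run:
```python
from h import *
st,R=info(); print(st["ft_torque"])
```

```text
t 8.97 p [ 0.5078 -0.1112  0.1144] yang(y-axis deg) 63.55 j [-0.36 -0.09  1.96 -0.    1.28 -1.46] F [-8.3 -2.7  3.2] w 0.159 g 59.3
[-0.6803563   1.85870998 -0.12075639]
```

Emit:
send_rows(increments=[{"dx": 0.0015, "dy": -0.003, "dz": 0, "yaw": -0.1, "claw": 1}, {"dx": 0.0018, "dy": -0.004, "dz": 0, "yaw": -0.19, "claw": 1}, {"dx": 0.0018, "dy": -0.004, "dz": 0, "yaw": -0.19, "claw": 1}, {"dx": 0.0018, "dy": -0.004, "dz": 0, "yaw": -0.19, "claw": 1}])

```text
time: 9.48
tool_pos: [0.5066, -0.1128, 0.1144]
tool_rot: [-0.003, 0.088, 0.996, -0.002]
contact_force: [-6.0, -4.2, 1.2]
gripper_width: 0.155
grasp_force: 59.0
```

Run:
```python
from m import *
st,R=info(); print(st["ft_torque"]); im,st=wsnap("w6"); heads("w6")
```

```text
t 9.47 p [ 0.5066 -0.1128  0.1144] yang(y-axis deg) 79.88 j [-0.36 -0.1   1.96 -0.    1.28 -1.75] F [-6.  -4.2  1.2] w 0.155 g 59.0
[-0.76538167  1.43886102 -0.06708625]
t 9.47 p [ 0.5066 -0.1128  0.1144] yang(y-axis deg) 79.88 j [-0.36 -0.1   1.96 -0.    1.28 -1.75] F [-6.  -4.2  1.2] w 0.155 g 59.0
head px 270.4 221.7 n 280 [ 0.5037 -0.1212  0.053 ]
  slot c [ 0.4989 -0.1201] ang 155.4 n 14 ratio 3.82
head px 545.2 265.0 n 723 [0.5725 0.0687 0.053 ]
  slot c [0.5701 0.0658] ang 22.400000000000006 n 114 ratio 1.51
```

Emit:
send_rows(increments=[{"dx": 0, "dy": 0, "dz": 0, "yaw": 0.06, "claw": 1}, {"dx": 0, "dy": 0, "dz": -0.03, "yaw": 0.06, "claw": 1}, {"dx": 0, "dy": 0, "dz": -0.107, "yaw": 0.06, "claw": 1}, {"dx": 0, "dy": 0, "dz": -0.107, "yaw": 0.06, "claw": 1}, {"dx": -0.03, "dy": 0.2, "dz": -0.107, "yaw": 0.3, "claw": 1}, {"dx": -0.072, "dy": 0.405, "dz": -0.107, "yaw": 0.95, "claw": 1}, {"dx": -0.072, "dy": 0.405, "dz": -0.107, "yaw": 0.95, "claw": 1}, {"dx": -0.072, "dy": 0.405, "dz": -0.107, "yaw": 0.95, "claw": 1}, {"dx": -0.072, "dy": 0.405, "dz": -0.107, "yaw": 0.95, "claw": 1}, {"dx": -0.072, "dy": 0.405, "dz": -0.107, "yaw": 0.95, "claw": 1}, {"dx": -0.072, "dy": 0.405, "dz": -0.107, "yaw": 0.95, "claw": 1}, {"dx": -0.072, "dy": 0.405, "dz": -0.107, "yaw": 0.95, "claw": 1}])

```text
time: 11.02
tool_pos: [0.5796, 0.0817, 0.1678]
tool_rot: [-0.0, 0.719, 0.695, 0.0]
contact_force: [-0.2, -0.4, -1.1]
gripper_width: 0.155
grasp_force: 59.0
```

Emit:
send_rows(increments=[{"dx": 0, "dy": 0, "dz": 0, "yaw": 0.12, "claw": 1}, {"dx": 0, "dy": 0, "dz": 0, "yaw": 0.24, "claw": 1}, {"dx": 0, "dy": 0, "dz": 0, "yaw": 0.33, "claw": 1}, {"dx": 0, "dy": 0, "dz": 0, "yaw": 0.33, "claw": 1}, {"dx": 0, "dy": 0, "dz": 0, "yaw": 0.33, "claw": 1}, {"dx": 0, "dy": 0, "dz": 0, "yaw": 0.33, "claw": 1}])

```text
time: 11.78
tool_pos: [0.5797, 0.0814, 0.1682]
tool_rot: [-0.0, 0.866, 0.5, -0.0]
contact_force: [0.6, 0.1, -0.5]
gripper_width: 0.156
grasp_force: 59.0
```

Run:
```python
from m import *
im,st=wsnap("w7"); heads("w7")
t,_=snap("top","top7.png"); s,_=snap("scene","scene7.png")
o=np.zeros((600,800,3),np.uint8)
o[:420,:490]=cv2.resize(im[130:270,200:363],(490,420),interpolation=2)
o[:420,490:800]=cv2.resize(s[170:275,200:345],(310,225),interpolation=2)[:0].shape[0] if 0 else 0
o[:225,490:800]=cv2.resize(s[170:275,200:345],(310,225),interpolation=2)
o[225:425,490:800]=cv2.resize(t[180:260,215:339],(310,200),interpolation=2)
cv2.imwrite("pics/c7.png",o)
```

```text
t 11.78 p [0.5797 0.0814 0.1682] yang(y-axis deg) -30.07 j [0.01 0.01 1.77 0.   1.37 0.54] F [ 0.6  0.1 -0.5] w 0.156 g 59.0
head px 285.3 203.7 n 784 [0.5781 0.0765 0.053 ]
  slot c [0.5726 0.0682] ang 45.7 n 63 ratio 2.5
```

View pics/c7.png

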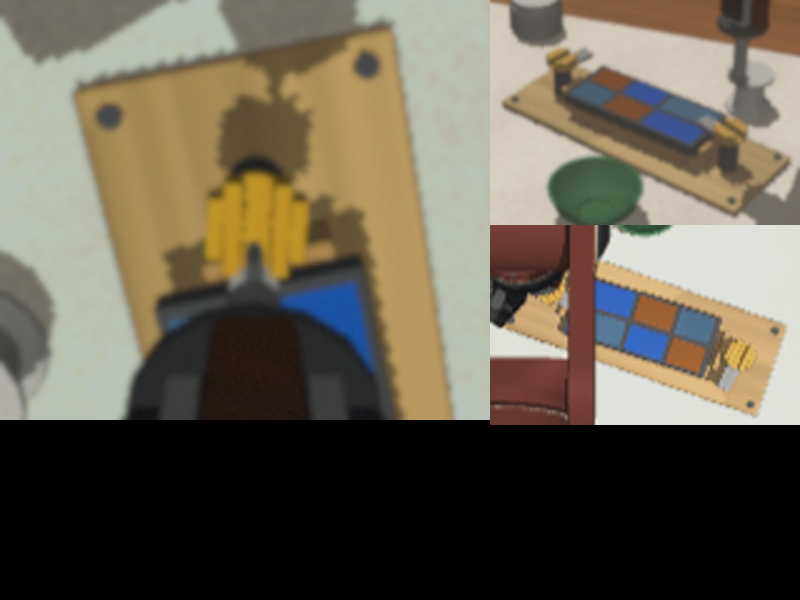

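The right-hand tab has swung clear in the scene and top insets. The left head is centred near (286,203.5) in the full wrist frame, with the blade tip at (285,211.7).

Run:
```python
from m import *
im,st=lw("w7"); R=rot(st["tool_rot"]);T=st["tool_pos"]
for tag in("w5","w7"):
    i2,s=lw(tag); R=rot(s["tool_rot"])
    for r in range(192,212,3):
        g=cv2.GaussianBlur(i2[...,1],(3,3),0)[r].astype(int); a=276+g[276:286].argmin(); b=286+g[286:296].argmin()
        q=R.T@(pt("wrist",((a+b)/2,r),.053,s)-s["tool_pos"])*1000; print(tag,r,a,b,q[:2].round(1),end=" | ")
    print()
for n,p,z in (("head",(286,203.5),.053),("tip",(285,211.7),.0995)):
    q=pt("wrist",p,z,st); print(n,q.round(4),"tool mm",(R.T@(q-T)*1000).round(1))
for r in (192,198,204): print([int(x) for x in im[r,262:312,1]])
```

```text
w5 192 282 293 [4.9 2.9] | w5 195 281 292 [2.4 2.1] | w5 198 281 290 [-0.1  1.3] | w5 201 281 290 [-2.7  1.3] | w5 204 280 290 [-5.2  0.9] | w5 207 281 289 [-7.8  0.9] | w5 210 284 286 [-10.4   0.9] | 
w7 192 280 291 [4.8 1.3] | w7 195 280 290 [2.3 0.9] | w7 198 281 290 [-0.2  1.3] | w7 201 280 290 [-2.8  0.9] | w7 204 280 289 [-5.4  0.5] | w7 207 280 289 [-7.9  0.5] | w7 210 284 286 [-10.5   0.9] | 
head [0.5787 0.0763 0.053 ] tool mm [ -4.9   1.7 115.2]
tip [0.583  0.0857 0.0995] tool mm [ 5.4  0.7 68.7]
[144, 142, 140, 138, 137, 135, 132, 127, 122, 119, 110, 108, 117, 132, 139, 140, 139, 134, 123, 121, 136, 145, 149, 149, 146, 146, 144, 139, 125, 117, 122, 125, 125, 125, 125, 127, 135, 142, 146, 150, 151, 152, 150, 150, 149, 148, 145, 145, 144, 143]
[143, 143, 145, 142, 139, 135, 132, 138, 144, 147, 146, 145, 145, 147, 146, 147, 147, 139, 125, 115, 130, 145, 148, 148, 146, 146, 146, 142, 133, 134, 142, 146, 145, 142, 134, 133, 137, 138, 136, 130, 114, 98, 88, 86, 87, 85, 87, 93, 114, 132]
[143, 144, 144, 143, 141, 141, 140, 143, 147, 148, 146, 141, 141, 146, 146, 146, 146, 144, 140, 141, 145, 149, 150, 147, 145, 144, 143, 137, 137, 141, 145, 146, 146, 143, 141, 142, 145, 147, 143, 132, 109, 80, 66, 60, 61, 61, 65, 73, 79, 82]
```

Emit:
send_rows(increments=[{"dx": 0, "dy": 0.0015, "dz": 0.04, "yaw": 0.03, "claw": 1}, {"dx": 0, "dy": 0.0015, "dz": 0.075, "yaw": 0.03, "claw": 1}, {"dx": 0, "dy": 0.0015, "dz": 0.085, "yaw": 0.03, "claw": 1}, {"dx": 0, "dy": 0.0015, "dz": 0.095, "yaw": 0.03, "claw": 1}, {"dx": 0, "dy": 0.0015, "dz": 0.106, "yaw": 0.03, "claw": 1}, {"dx": 0, "dy": 0.0015, "dz": 0.106, "yaw": 0.03, "claw": 1}, {"dx": 0, "dy": 0.0015, "dz": 0.106, "yaw": 0.03, "claw": 1}])

```text
time: 12.8
tool_pos: [0.5806, 0.081, 0.1157]
tool_rot: [0.0, 0.878, 0.479, 0.0]
contact_force: [-0.4, 1.1, -1.4]
gripper_width: 0.155
grasp_force: 59.0
```

Run:
```python
from h import *
info()
```

```text
t 12.8 p [0.5806 0.081  0.1157] yang(y-axis deg) -32.72 j [0.01 0.06 1.81 0.   1.28 0.58] F [-0.4  1.1 -1.4] w 0.155 g 59.0
```

Emit:
send_rows(increments=[{"dx": -0.0004, "dy": -0.0028, "dz": 0.001, "yaw": -0.2, "claw": 1}, {"dx": -0.0017, "dy": -0.0054, "dz": 0.002, "yaw": -0.4, "claw": 1}, {"dx": -0.0017, "dy": -0.0054, "dz": 0.002, "yaw": -0.4, "claw": 1}, {"dx": -0.0036, "dy": -0.0075, "dz": 0.002, "yaw": -0.6, "claw": 1}, {"dx": -0.0036, "dy": -0.0075, "dz": 0.002, "yaw": -0.6, "claw": 1}, {"dx": -0.006, "dy": -0.009, "dz": 0.002, "yaw": -0.8, "claw": 1}, {"dx": -0.006, "dy": -0.009, "dz": 0.002, "yaw": -0.8, "claw": 1}, {"dx": -0.0089, "dy": -0.0096, "dz": 0.002, "yaw": -1.0, "claw": 1}, {"dx": -0.0089, "dy": -0.0096, "dz": 0.002, "yaw": -1.0, "claw": 1}, {"dx": -0.0089, "dy": -0.0096, "dz": 0.002, "yaw": -1.0, "claw": 1}, {"dx": -0.0089, "dy": -0.0096, "dz": 0.002, "yaw": -1.0, "claw": 1}])

```text
time: 14.18
tool_pos: [0.572, 0.0796, 0.1145]
tool_rot: [-0.003, 0.315, 0.949, -0.001]
contact_force: [-7.2, -1.1, 3.7]
gripper_width: 0.151
grasp_force: 59.8
```

Run:
```python
from h import *
st,R=info(); print("Ftool",(R.T@st["contact_force"]).round(1),st["ft_torque"])
```

```text
t 14.18 p [0.572  0.0796 0.1145] yang(y-axis deg) 53.23 j [ 0.01  0.04  1.82 -0.    1.28 -0.92] F [-7.2 -1.1  3.7] w 0.151 g 59.8
Ftool [ 5.2 -5.2 -3.7] [-0.2290223   1.61194482 -0.06446257]
```

Emit:
send_rows(increments=[{"dx": 0.0015, "dy": -0.004, "dz": 0, "yaw": -0.12, "claw": 1}, {"dx": 0.001, "dy": -0.006, "dz": 0, "yaw": -0.24, "claw": 1}, {"dx": 0.001, "dy": -0.0064, "dz": 0, "yaw": -0.32, "claw": 1}, {"dx": 0.001, "dy": -0.0064, "dz": 0, "yaw": -0.32, "claw": 1}, {"dx": 0.001, "dy": -0.0064, "dz": 0, "yaw": -0.32, "claw": 1}, {"dx": 0.001, "dy": -0.0064, "dz": 0, "yaw": -0.32, "claw": 1}])

```text
time: 14.92
tool_pos: [0.5701, 0.0766, 0.1144]
tool_rot: [-0.002, 0.081, 0.997, -0.001]
contact_force: [-5.2, -2.3, 2.1]
gripper_width: 0.156
grasp_force: 59.6
```

Run:
```python
from h import *
st,R=info(); print("Ftool",(R.T@st["contact_force"]).round(1),st["ft_torque"])
```

```text
t 14.93 p [0.5701 0.0766 0.1144] yang(y-axis deg) 80.73 j [ 0.01  0.04  1.83 -0.    1.28 -1.4 ] F [-5.2 -2.3  2.1] w 0.156 g 59.6
Ftool [ 4.8 -3.2 -2. ] [-0.59610364  1.19325816 -0.09379273]
```

Emit:
send_rows(increments=[{"dx": 0, "dy": 0, "dz": 0, "yaw": 0.06, "claw": 1}, {"dx": 0, "dy": 0, "dz": -0.03, "yaw": 0.06, "claw": 1}, {"dx": 0, "dy": 0, "dz": -0.14, "yaw": 0.06, "claw": 1}, {"dx": 0, "dy": 0, "dz": -0.15, "yaw": 0.06, "claw": 1}, {"dx": -0.02, "dy": -0.2, "dz": -0.15, "yaw": 0.2, "claw": 1}, {"dx": -0.059, "dy": -0.74, "dz": -0.15, "yaw": 0.418, "claw": 1}, {"dx": -0.059, "dy": -0.74, "dz": -0.15, "yaw": 0.418, "claw": 1}, {"dx": -0.059, "dy": -0.74, "dz": -0.15, "yaw": 0.418, "claw": 1}, {"dx": -0.059, "dy": -0.74, "dz": -0.15, "yaw": 0.418, "claw": 1}, {"dx": -0.059, "dy": -0.74, "dz": -0.15, "yaw": 0.418, "claw": 1}, {"dx": -0.059, "dy": -0.74, "dz": -0.15, "yaw": 0.418, "claw": 1}, {"dx": -0.059, "dy": -0.74, "dz": -0.15, "yaw": 0.418, "claw": 1}, {"dx": -0.059, "dy": -0.74, "dz": -0.15, "yaw": 0.418, "claw": 1}, {"dx": -0.059, "dy": -0.74, "dz": -0.15, "yaw": 0.418, "claw": 1}, {"dx": -0.059, "dy": -0.74, "dz": -0.15, "yaw": 0.418, "claw": 1}])

```text
time: 16.8
tool_pos: [0.5414, -0.2915, 0.1894]
tool_rot: [0.0, 0.384, 0.923, 0.0]
contact_force: [-0.6, 0.7, -0.8]
gripper_width: 0.154
grasp_force: 59.3
```

Run:
```python
from m import *
im,st=wsnap("w8"); R=rot(st["tool_rot"]); print("to go tool mm",R.T@(np.array([.5394,-.2932,.0836])-st["tool_pos"])*1000)
t,_=snap("top","top8.png"); h=cv2.cvtColor(t,40)
# tab pixels: grey, low sat, near heads
for c in((.512,-.1125),(.576,.0765)):
    pts=[]
    E=manip.camera_params("top")
    for v in range(190,245):
        for u in range(225,330):
            q=pt("top",(u,v),.043)[:2]
            if 15<np.hypot(*(q-c))*1000<40 and h[v,u,1]<60 and 90<h[v,u,2]<215: pts.append(q-c)
    if pts: d=np.mean(pts,0); print("tab",c,len(pts),"dir",np.degrees(np.arctan2(d[1],d[0])).round(1))
# blade tip position in hand vs before
for tag in("w5","w7","w8"):
    i,s=lw(tag); print(tag,[int(x) for x in i[205:222,285].max(1)])
```

```text
t 16.8 p [ 0.5414 -0.2915  0.1894] yang(y-axis deg) 44.88 j [-0.61  0.06  1.68  0.    1.41 -1.4 ] F [-0.6  0.7 -0.8] w 0.154 g 59.3
to go tool mm [  0.22144664  -2.59172307 105.81269924]Traceback (most recent call last):
  File "<stdin>", line 10, in <module>
  File "h.py", line 17, in pt
    o,d=ray(n,uv,st); return o+d*(z-o[2])/d[2]
        ~~~^^^^^^^^^
  File "h.py", line 6, in ray
    K,k,c=P(n); d=np.linalg.inv(K)@[uv[0],uv[1],1.]; x=d[:2].copy(); u=x.copy()
          ~^^^
  File "h.py", line 4, in P
    c=manip.camera_params(n); return np.array(c["camera_matrix"]),c["k1"],c
ValueError: time passes only in moves, steps and waits
```

```bash
sed -i 's/^def P(n):/import functools\n@functools.lru_cache(None)\ndef P(n):/' h.py
python3 - <<'E'
from m import *
t,_=snap("top","top8.png")
h=cv2.cvtColor(t,40)
for c in((.512,-.1125),(.576,.0765)):
    pts=[];px=[]
    for v in range(190,245):
        for u in range(225,330):
            q=pt("top",(u,v),.043)[:2]
            if 15<np.hypot(*(q-c))*1000<40 and h[v,u,1]<45 and 90<h[v,u,2]<215: pts.append(q-c);px.append((u,v))
    if pts: d=np.mean(pts,0); print("tab",c,len(pts),"dir",np.degrees(np.arctan2(d[1],d[0])).round(1),px[::6])
for tag in("w5","w7","w8"):
    i,s=lw(tag); print(tag,[int(x) for x in i[205:222,285].max(1)])
E
```

```text
tab (0.512, -0.1125) 42 dir 162.8 [(309, 237), (312, 238), (312, 239), (311, 240), (311, 241), (311, 242), (311, 243)]
tab (0.576, 0.0765) 69 dir -48.8 [(243, 192), (246, 193), (247, 194), (245, 195), (245, 196), (243, 197), (242, 198), (242, 199), (244, 200), (249, 207), (250, 212), (246, 217)]
w5 [188, 189, 188, 187, 178, 151, 115, 85, 69, 63, 62, 63, 67, 73, 76, 76, 75]
w7 [189, 189, 189, 188, 179, 152, 116, 86, 69, 63, 64, 63, 68, 73, 76, 77, 77]
w8 [109, 109, 109, 109, 106, 99, 87, 77, 73, 70, 70, 73, 80, 87, 90, 90, 90]
```

Emit:
send_rows(increments=[{"dx": 0, "dy": -0.005, "dz": 0, "yaw": 0, "claw": 1}, {"dx": 0, "dy": -0.005, "dz": 0.06, "yaw": 0, "claw": 1}, {"dx": 0, "dy": -0.005, "dz": 0.14, "yaw": 0, "claw": 1}, {"dx": 0, "dy": -0.005, "dz": 0.19, "yaw": 0, "claw": 1}, {"dx": 0, "dy": -0.005, "dz": 0.209, "yaw": 0, "claw": 1}, {"dx": 0, "dy": -0.005, "dz": 0.209, "yaw": 0, "claw": 1}, {"dx": 0, "dy": -0.005, "dz": 0.209, "yaw": 0, "claw": 1}])

```text
time: 17.82
tool_pos: [0.54, -0.2947, 0.0859]
tool_rot: [0.001, 0.384, 0.923, -0.0]
contact_force: [0.2, -0.3, -1.2]
gripper_width: 0.155
grasp_force: 59.5
```

Run:
```python
from h import *
info()
```

```text
t 17.82 p [ 0.54   -0.2947  0.0859] yang(y-axis deg) 44.8 j [-0.62  0.16  1.75 -0.    1.23 -1.4 ] F [ 0.2 -0.3 -1.2] w 0.155 g 59.5
```

Emit:
send_rows(increments=[{"dx": 0, "dy": 0, "dz": 0.003, "yaw": 0, "claw": 1}, {"dx": 0, "dy": 0, "dz": 0.003, "yaw": 0, "claw": -0.5}, {"dx": 0, "dy": 0, "dz": 0.003, "yaw": 0, "claw": -0.5}, {"dx": 0, "dy": 0, "dz": 0.003, "yaw": 0, "claw": -0.5}, {"dx": 0, "dy": 0, "dz": 0.003, "yaw": 0, "claw": -0.5}, {"dx": 0, "dy": 0, "dz": -0.05, "yaw": 0, "claw": -0.5}, {"dx": 0, "dy": 0, "dz": -0.15, "yaw": 0, "claw": -1}, {"dx": 0, "dy": 0, "dz": -0.2, "yaw": 0, "claw": -1}, {"dx": 0, "dy": 0, "dz": -0.2, "yaw": 0, "claw": -1}, {"dx": 0, "dy": 0, "dz": -0.2, "yaw": 0, "claw": -1}])

```text
time: 19.08
tool_pos: [0.5387, -0.2937, 0.1831]
tool_rot: [-0.001, 0.384, 0.923, 0.0]
contact_force: [0.1, 0.2, -0.6]
gripper_width: 1.0
grasp_force: 0.0
```

Run:
```python
from m import *
im,st=wsnap("w9"); h=cv2.cvtColor(im,40); R=rot(st["tool_rot"])
m=(h[...,0]<16)&(h[...,2]<140)&(h[...,1]>100)
for b in blob(m,300):
    v,u=np.nonzero(b)
    if abs(u.mean()-285)<60: print(len(u),u.min(),u.max(),v.min(),v.max(), "end:",pt("wrist",((u.min()+u.max())/2,v.max()),.121,st).round(4))
```

```text
t 19.07 p [ 0.5387 -0.2937  0.1831] yang(y-axis deg) 44.8 j [-0.62  0.06  1.69 -0.    1.4  -1.4 ] F [ 0.1  0.2 -0.6] w 1.0 g 0.0
1615 256 296 181 289 end: [ 0.5704 -0.3332  0.121 ]
```

Run:
```python
from m import *
im,st=lw("w9"); h=cv2.cvtColor(im,40)
m=(h[...,0]<16)&(h[...,2]<140)&(h[...,1]>100)
for r in range(181,275,6): 
    u=np.nonzero(m[r,250:320])[0]+250
    if len(u): print(r,u.min(),u.max(),len(u),end="; ")
print([int(x) for x in h[235:275,285,2]])
print("pads expected end px for axis .5413,-.2944: ")
for r in (250,255,260,265): print(r,pt("wrist",(285,r),.121,st).round(4))
# easel from w2
i,s=lw("w2")
for n,p,z in(("c1 near-left",(315,137),.008),("c2 near right",(378,112),.008),("lipL top",(350,225),.008),("lipR",(411,202),.008),("barA",(345,160),.073),("barB",(384,143),.073)): print(n,pt("wrist",p,z,s).round(4))
T="top"
for n,p,z in(("farL",(136,201),.02),("farR",(168,199.5),.02),("nearL",(139,251.5),.008),("nearR",(172,249),.008),("barL",(140,239.5),.073),("barR",(158,238.5),.073)): print(n,pt(T,p,z).round(4))
```

```text
181 282 289 6; 187 276 292 17; 193 275 292 18; 199 275 293 19; 205 275 293 19; 211 275 293 19; 217 275 293 19; 223 276 293 18; 229 276 293 18; 235 276 293 18; 241 275 293 19; 247 275 296 22; 253 274 296 23; 259 257 291 18; 265 251 318 13; 271 250 313 11; [67, 78, 84, 88, 89, 89, 90, 89, 88, 89, 88, 89, 88, 89, 89, 90, 90, 89, 89, 88, 88, 87, 93, 113, 131, 138, 139, 138, 139, 142, 144, 148, 150, 150, 147, 147, 146, 146, 147, 148]
pads expected end px for axis .5413,-.2944: 
250 [ 0.5531 -0.3069  0.121 ]
255 [ 0.5558 -0.3096  0.121 ]
260 [ 0.5585 -0.3123  0.121 ]
265 [ 0.5613 -0.315   0.121 ]
c1 near-left [0.4663 0.2464 0.008 ]
c2 near right [0.4582 0.3314 0.008 ]
lipL top [0.5986 0.2619 0.008 ]
lipR [0.5897 0.3511 0.008 ]
barA [0.4901 0.2688 0.073 ]
barB [0.4837 0.315  0.073 ]
farL [0.5868 0.3387 0.02  ]
farR [0.5916 0.2561 0.02  ]
nearL [0.4583 0.329  0.008 ]
nearR [0.466 0.244 0.008]
barL [0.4863 0.3106 0.073 ]
barR [0.4894 0.2665 0.073 ]
```

The key is back exactly where it started. Now I move over the panel.

Emit:
send_rows(increments=[{"dx": 0.1, "dy": 0.1, "dz": 0, "yaw": 0.1, "claw": -1}, {"dx": 0.397, "dy": 0.423, "dz": 0.03, "yaw": 0.738, "claw": -1}, {"dx": 0.397, "dy": 0.423, "dz": 0.03, "yaw": 0.738, "claw": -1}, {"dx": 0.397, "dy": 0.423, "dz": 0.03, "yaw": 0.738, "claw": -1}, {"dx": 0.397, "dy": 0.423, "dz": 0.03, "yaw": 0.738, "claw": -1}, {"dx": 0.397, "dy": 0.423, "dz": 0.03, "yaw": 0.738, "claw": -1}, {"dx": 0.397, "dy": 0.423, "dz": 0.03, "yaw": 0.738, "claw": -1}, {"dx": 0.397, "dy": 0.423, "dz": 0.03, "yaw": 0.738, "claw": -1}, {"dx": 0.397, "dy": 0.423, "dz": 0.03, "yaw": 0.738, "claw": -1}, {"dx": 0.397, "dy": 0.423, "dz": 0.03, "yaw": 0.738, "claw": -1}])

```text
time: 20.38
tool_pos: [0.5493, -0.0045, 0.1694]
tool_rot: [-0.0, 0.812, 0.583, -0.0]
contact_force: [-1.2, -0.8, 0.9]
gripper_width: 1.001
grasp_force: 0.0
```

Run:
```python
from m import *
im,st=wsnap("w10"); R=rot(st["tool_rot"]); h=cv2.cvtColor(im,40)
for r in (120,150,180,210,240): # width edges: board wood -> dark frame -> glass ; glass mask by not wood/grey
    row=h[r]; wood=(row[:,0]>12)&(row[:,0]<26)&(row[:,1]>70)&(row[:,1]<190)&(row[:,2]>70)
    print(r,"".join("w" if a else ("d" if b<75 else ".") for a,b in zip(wood[180:390:2],row[180:390:2,2])))
```

```text
t 20.38 p [ 0.5493 -0.0045  0.1694] yang(y-axis deg) -18.62 j [-0.14 -0.08  1.85  0.    1.37  0.18] F [-1.2 -0.8  0.9] w 1.001 g 0.0
120 .........................wwwwwwwwdddddddddddddddddddddddddddddddddddddwwwwwwwwww.........................
150 ..........................wwwwwwd.................d..................wwwwwwwwwww.........................
180 ..........................wwwwwwwd................dd................d.wwwwwwwww..........................
210 ...........................wwwwwww.................d...............wdwwwwwwwww...........................
240 ............................wwwwwwwddddddddddddddddddddddddddddddddddwwwwwwww............................
```

Run:
```python
from m import *
im,st=lw("w10"); R=rot(st["tool_rot"]); T=st["tool_pos"]
h=cv2.cvtColor(im,40)
for r in (120,240): print(r,R.T@(pt("wrist",(283.5 if r==240 else 285,r),.036,st)-T)*1000)
m=(h[...,2]<75)|((h[...,0]>95)&(h[...,0]<125)&(h[...,1]>100)&(h[...,2]<170))|((h[...,0]<15)&(h[...,1]>200))
m=cv2.morphologyEx(m.astype(np.uint8),3,np.ones((5,5))); m[262:]=0; m=cv2.morphologyEx(m,2,np.ones((21,21)))
for b in blob(m,2000):
    r=ell(b); print(np.round(r[0],1),np.round(r[1],1),round(r[2],2)); 
    for p in cv2.boxPoints(r): print((R.T@(pt("wrist",p,.036,st)-T)*1000).round(1))
```

```text
120 [ 59.59609303   0.83595855 133.34495228]
240 [-46.0179484  -0.2745541 133.3580076]
[280.  189.5] [143.  74.] 90.0
[ 61.2 -32.8 133.4]
[ 61.3  26.4 133.3]
[-67.4  30.7 133.3]
[-67.5 -37.7 133.4]
```

Emit:
send_rows(increments=[{"dx": 0, "dy": 0, "dz": 0.12, "yaw": 0, "claw": -1}, {"dx": 0, "dy": 0, "dz": 0.22, "yaw": 0, "claw": -1}, {"dx": 0, "dy": 0, "dz": 0.29, "yaw": 0, "claw": -1}, {"dx": 0, "dy": 0, "dz": 0.315, "yaw": 0, "claw": -1}, {"dx": 0, "dy": 0, "dz": 0.325, "yaw": 0, "claw": -1}, {"dx": 0, "dy": 0, "dz": 0.325, "yaw": 0, "claw": -1}, {"dx": 0, "dy": 0, "dz": 0.325, "yaw": 0, "claw": -1}])

```text
time: 21.3
tool_pos: [0.5509, -0.0045, 0.0091]
tool_rot: [0.001, 0.812, 0.583, 0.001]
contact_force: [-0.2, 0.8, -0.1]
gripper_width: 0.997
grasp_force: 0.0
```

Emit:
send_rows(increments=[{"dx": 0, "dy": 0, "dz": 0, "yaw": 0, "claw": -0.6}, {"dx": 0, "dy": 0, "dz": 0, "yaw": 0, "claw": 0}, {"dx": 0, "dy": 0, "dz": 0, "yaw": 0, "claw": 1}, {"dx": 0, "dy": 0, "dz": 0, "yaw": 0, "claw": 1}, {"dx": 0, "dy": 0, "dz": 0, "yaw": 0, "claw": 1}])

```text
time: 21.92
tool_pos: [0.5505, -0.0043, 0.0086]
tool_rot: [0.001, 0.812, 0.583, 0.001]
contact_force: [-0.2, 0.4, 5.7]
gripper_width: 0.732
grasp_force: 66.6
```

Run:
```python
from h import *
info()
```

```text
t 21.93 p [ 0.5505 -0.0043  0.0086] yang(y-axis deg) -18.62 j [-0.14  0.12  1.94  0.    1.08  0.18] F [-0.2  0.4  5.7] w 0.732 g 66.6
```

Emit:
send_rows(increments=[{"dx": 0, "dy": 0, "dz": -0.03, "yaw": 0, "claw": 1}, {"dx": 0, "dy": 0, "dz": -0.1, "yaw": 0, "claw": 1}, {"dx": 0, "dy": 0, "dz": -0.2, "yaw": 0, "claw": 1}, {"dx": 0, "dy": 0, "dz": -0.3, "yaw": 0, "claw": 1}, {"dx": 0.03, "dy": -0.01, "dz": -0.3, "yaw": 0.05, "claw": 1}, {"dx": 0.1, "dy": -0.05, "dz": -0.3, "yaw": 0.15, "claw": 1}, {"dx": 0.2, "dy": -0.09, "dz": -0.3, "yaw": 0.27, "claw": 1}, {"dx": 0.3, "dy": -0.13, "dz": -0.3, "yaw": 0.39, "claw": 1}, {"dx": 0.4, "dy": -0.18, "dz": -0.3, "yaw": 0.51, "claw": 1}, {"dx": 0.5, "dy": -0.22, "dz": -0.3, "yaw": 0.63, "claw": 1}, {"dx": 0.549, "dy": -0.239, "dz": -0.3, "yaw": 0.74, "claw": 1}, {"dx": 0.549, "dy": -0.239, "dz": -0.3, "yaw": 0.767, "claw": 1}, {"dx": 0.549, "dy": -0.239, "dz": -0.3, "yaw": 0.767, "claw": 1}, {"dx": 0.549, "dy": -0.239, "dz": -0.3, "yaw": 0.767, "claw": 1}])

```text
time: 23.68
tool_pos: [0.5238, 0.2936, 0.1572]
tool_rot: [0.0, 0.999, 0.048, -0.0]
contact_force: [-0.8, -0.1, -2.4]
gripper_width: 0.736
grasp_force: 66.4
```

Run:
```python
from m import *
im,st=wsnap("w11"); snap("scene","scene11.png"); print(mv([.525-st["tool_pos"][0],.294-st["tool_pos"][1],.085-st["tool_pos"][2]],st))
a=cv2.imread("pics/scene11.png")
o=np.zeros((420,800,3),np.uint8); o[:,:560]=im; o[:300,560:]=cv2.resize(a[110:310,360:520],(240,300))
cv2.imwrite("pics/c11.png",o)
```

```text
t 23.68 p [0.5238 0.2936 0.1572] yang(y-axis deg) -84.53 j [ 0.39  0.05  1.74 -0.    1.35  1.86] F [-0.8 -0.1 -2.4] w 0.736 g 66.4
[ 0.0026 -0.0006  0.1444]
```

Emit:
send_rows(increments=[{"dx": 0.002, "dy": 0, "dz": 0.08, "yaw": 0, "claw": 1}, {"dx": 0.002, "dy": 0, "dz": 0.15, "yaw": 0, "claw": 1}, {"dx": 0.002, "dy": 0, "dz": 0.18, "yaw": 0, "claw": 1}, {"dx": 0.002, "dy": 0, "dz": 0.19, "yaw": 0, "claw": 1}, {"dx": 0.002, "dy": 0, "dz": 0.2, "yaw": 0, "claw": 1}, {"dx": 0.002, "dy": 0, "dz": 0.206, "yaw": 0, "claw": 1}, {"dx": 0.002, "dy": 0, "dz": 0.206, "yaw": 0, "claw": 1}])

```text
time: 24.65
tool_pos: [0.5261, 0.2945, 0.057]
tool_rot: [-0.0, 0.999, 0.048, 0.001]
contact_force: [-1.5, -1.3, 4.9]
gripper_width: 0.736
grasp_force: 67.3
```

Run:
```python
from h import *
st,_=info(); print(st["ft_torque"])
```

```text
t 24.65 p [0.5261 0.2945 0.057 ] yang(y-axis deg) -84.53 j [ 0.39  0.17  1.8  -0.    1.18  1.86] F [-1.5 -1.3  4.9] w 0.736 g 67.3
[-0.2937014   0.5979006   0.03804802]
```

Emit:
send_rows(increments=[{"dx": 0, "dy": 0, "dz": 0.003, "yaw": 0, "claw": 1}, {"dx": 0, "dy": 0, "dz": 0.006, "yaw": 0, "claw": 1}, {"dx": 0, "dy": 0, "dz": 0.009, "yaw": 0, "claw": 1}, {"dx": 0, "dy": 0, "dz": 0.012, "yaw": 0, "claw": 1}])

```text
time: 25.15
tool_pos: [0.5272, 0.2948, 0.0533]
tool_rot: [-0.0, 0.999, 0.048, 0.002]
contact_force: [-3.5, -5.1, 13.2]
gripper_width: 0.731
grasp_force: 68.9
```

Run:
```python
from h import *
st,_=info(); print(st["ft_torque"])
```

```text
t 25.15 p [0.5272 0.2948 0.0533] yang(y-axis deg) -84.51 j [ 0.39  0.17  1.8  -0.    1.17  1.86] F [-3.5 -5.1 13.2] w 0.731 g 68.9
[-0.7182691   1.11908873  0.15133837]
```

Emit:
send_rows(increments=[{"dx": 0, "dy": 0, "dz": 0.003, "yaw": 0, "claw": 1}, {"dx": 0, "dy": 0, "dz": 0.006, "yaw": 0, "claw": 1}, {"dx": 0, "dy": 0, "dz": 0.006, "yaw": 0, "claw": 1}])

```text
time: 25.52
tool_pos: [0.5278, 0.2949, 0.0507]
tool_rot: [-0.001, 0.999, 0.048, 0.003]
contact_force: [-3.4, -4.1, 14.4]
gripper_width: 0.733
grasp_force: 69.8
```

Run:
```python
from m import *
im,st=wsnap("w12"); print(st["ft_torque"])
s=manip.grab_frame("scene")[:,:,::-1].copy(); cv2.imwrite("pics/scene12.png",s)
o=np.zeros((420,800,3),np.uint8); o[:,:560]=im; o[:300,560:]=cv2.resize(s[110:310,360:520],(240,300))
cv2.imwrite("pics/c12.png",o)
for t in("w11","w12"):
    g=lw(t)[0][:,285].max(1); print([int(x) for x in g[90:290:5]])
```

```text
t 25.52 p [0.5278 0.2949 0.0507] yang(y-axis deg) -84.52 j [ 0.39  0.18  1.8  -0.    1.16  1.86] F [-3.4 -4.1 14.4] w 0.733 g 69.8
[-0.56619169  1.03667039  0.09597129]
[186, 142, 125, 135, 118, 120, 118, 117, 116, 117, 117, 115, 121, 195, 53, 54, 55, 56, 56, 57, 57, 57, 55, 56, 56, 56, 56, 55, 55, 55, 56, 57, 57, 56, 56, 57, 56, 56, 56, 55]
[179, 166, 162, 151, 97, 97, 100, 108, 94, 122, 119, 119, 106, 114, 87, 57, 58, 58, 57, 57, 57, 57, 57, 57, 59, 60, 57, 58, 59, 57, 58, 59, 58, 58, 56, 58, 58, 58, 57, 58]
```

Emit:
send_rows(increments=[{"dx": -0.001, "dy": 0, "dz": 0.003, "yaw": 0, "claw": 1}, {"dx": -0.002, "dy": 0, "dz": 0.006, "yaw": 0, "claw": 1}, {"dx": -0.003, "dy": 0, "dz": 0.009, "yaw": 0, "claw": 1}, {"dx": -0.004, "dy": 0, "dz": 0.012, "yaw": 0, "claw": 1}, {"dx": -0.004, "dy": 0, "dz": 0.015, "yaw": 0, "claw": 1}, {"dx": -0.004, "dy": 0, "dz": 0.018, "yaw": 0, "claw": 1}, {"dx": -0.004, "dy": 0, "dz": 0.02, "yaw": 0, "claw": 1}])

```text
time: 26.5
tool_pos: [0.5282, 0.2951, 0.0423]
tool_rot: [-0.001, 0.999, 0.048, 0.005]
contact_force: [0.6, -3.8, 18.5]
gripper_width: 0.738
grasp_force: 73.6
```

Run:
```python
from m import *
im,st=wsnap("w13"); print(st["ft_torque"])
g=lw("w13")[0][:,285].max(1); print([int(x) for x in g[90:290:5]])
```

```text
t 26.5 p [0.5282 0.2951 0.0423] yang(y-axis deg) -84.52 j [ 0.39  0.19  1.8  -0.    1.14  1.86] F [ 0.6 -3.8 18.5] w 0.738 g 73.6
[-0.72482185  0.79630295  0.13318246]
[178, 171, 163, 163, 167, 168, 151, 102, 98, 139, 120, 118, 120, 110, 113, 55, 58, 59, 58, 58, 59, 60, 60, 58, 60, 59, 59, 59, 59, 58, 59, 56, 57, 58, 57, 58, 59, 58, 58, 58]
```

Emit:
send_rows(increments=[{"dx": -0.003, "dy": 0, "dz": 0.003, "yaw": 0, "claw": 1}, {"dx": -0.006, "dy": 0, "dz": 0.006, "yaw": 0, "claw": 1}, {"dx": -0.006, "dy": 0, "dz": 0.009, "yaw": 0, "claw": 1}, {"dx": -0.006, "dy": 0, "dz": 0.012, "yaw": 0, "claw": 1}, {"dx": -0.006, "dy": 0, "dz": 0.015, "yaw": 0, "claw": 1}])

```text
time: 27.18
tool_pos: [0.5271, 0.295, 0.036]
tool_rot: [-0.001, 0.999, 0.048, 0.007]
contact_force: [3.7, -2.9, 17.4]
gripper_width: 0.737
grasp_force: 77.4
```

Run:
```python
from m import *
im,st=wsnap("w14"); print(st["ft_torque"])
g=lw("w14")[0][:,285].max(1); print([int(x) for x in g[90:290:5]])
```

```text
t 27.18 p [0.5271 0.295  0.036 ] yang(y-axis deg) -84.52 j [ 0.39  0.19  1.81 -0.    1.13  1.86] F [ 3.7 -2.9 17.4] w 0.737 g 77.4
[-0.58357313  0.08605265  0.06517526]
[180, 168, 163, 164, 168, 165, 147, 100, 93, 187, 212, 209, 133, 107, 113, 113, 56, 56, 57, 57, 57, 56, 57, 57, 57, 57, 57, 57, 57, 57, 58, 56, 56, 57, 56, 57, 57, 56, 58, 57]
```

Emit:
send_rows(increments=[{"dx": -0.003, "dy": 0, "dz": 0.003, "yaw": 0, "claw": 1}, {"dx": -0.004, "dy": 0, "dz": 0.006, "yaw": 0, "claw": 1}, {"dx": -0.004, "dy": 0, "dz": 0.008, "yaw": 0, "claw": 1}, {"dx": -0.004, "dy": 0, "dz": 0.01, "yaw": 0, "claw": 1}, {"dx": -0.004, "dy": 0, "dz": 0.01, "yaw": 0, "claw": 1}])

```text
time: 27.85
tool_pos: [0.526, 0.295, 0.0318]
tool_rot: [-0.001, 0.999, 0.048, 0.008]
contact_force: [3.6, -4.5, 18.7]
gripper_width: 0.739
grasp_force: 81.2
```

Run:
```python
from m import *
im,st=wsnap("w15"); print(st["ft_torque"])
s=manip.grab_frame("scene")[:,:,::-1].copy(); cv2.imwrite("pics/scene15.png",s)
o=np.zeros((420,800,3),np.uint8); o[:,:400]=im[:,80:480]; o[:,400:]=cv2.resize(s[180:285,380:480],(400,420),interpolation=2)
cv2.imwrite("pics/c15.png",o)
```

```text
t 27.85 p [0.526  0.295  0.0318] yang(y-axis deg) -84.51 j [ 0.39  0.19  1.81 -0.    1.12  1.87] F [ 3.6 -4.5 18.7] w 0.739 g 81.2
[-0.67825995  0.04239331  0.12586599]
```

View pics/c15.png

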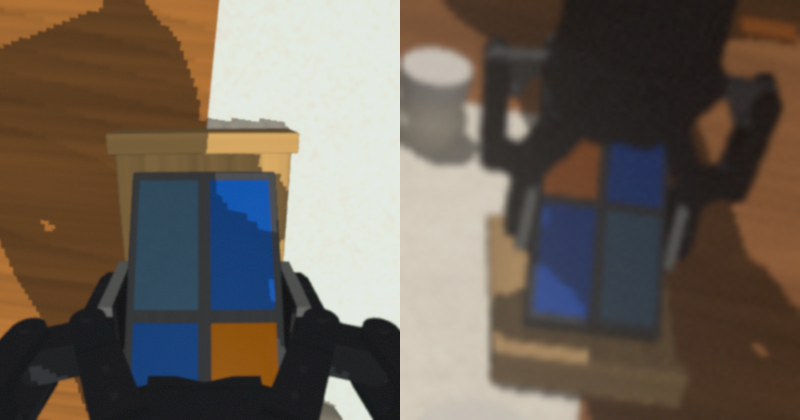

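The panel is tilted with its lower end behind the lip, at v about 172 against the lip's inner edge at about 153. That is a gap of roughly 9 mm. I ease it down and towards the lip.

Emit:
send_rows(increments=[{"dx": 0.002, "dy": 0, "dz": 0.002, "yaw": 0, "claw": 1}, {"dx": 0.004, "dy": 0, "dz": 0.004, "yaw": 0, "claw": 1}, {"dx": 0.006, "dy": 0, "dz": 0.006, "yaw": 0, "claw": 1}, {"dx": 0.008, "dy": 0, "dz": 0.007, "yaw": 0, "claw": 1}, {"dx": 0.01, "dy": 0, "dz": 0.008, "yaw": 0, "claw": 1}, {"dx": 0.01, "dy": 0, "dz": 0.008, "yaw": 0, "claw": 1}])

```text
time: 28.7
tool_pos: [0.5304, 0.2966, 0.0276]
tool_rot: [-0.003, 0.999, 0.048, 0.008]
contact_force: [3.1, 0.3, 18.2]
gripper_width: 0.737
grasp_force: 81.9
```

Run:
```python
from m import *
im,st=wsnap("w16"); print(st["ft_torque"])
for t in("w15","w16"):
    g=lw(t)[0][:,250].max(1); print([int(x) for x in g[125:190:2]])
i,s=lw("w15"); print(pt("wrist",(250,153),.02,s).round(4),pt("wrist",(250,172),.024,s).round(4))
```

```text
t 28.7 p [0.5304 0.2966 0.0276] yang(y-axis deg) -84.54 j [ 0.39  0.21  1.8  -0.    1.11  1.86] F [ 3.1  0.3 18.2] w 0.737 g 81.9
[-0.185979    0.26956211  0.02503652]
[97, 96, 90, 91, 110, 124, 122, 121, 119, 118, 117, 118, 119, 119, 112, 119, 121, 121, 120, 121, 120, 120, 120, 100, 57, 55, 55, 62, 85, 90, 89, 89, 90]
[91, 95, 98, 99, 99, 98, 95, 91, 89, 97, 119, 123, 123, 120, 117, 119, 119, 117, 119, 118, 108, 117, 120, 114, 71, 55, 56, 58, 79, 88, 89, 89, 90]
[0.5797 0.3162 0.02  ] [0.5717 0.3153 0.024 ]
```

Emit:
send_rows(increments=[{"dx": 0, "dy": 0, "dz": 0, "yaw": 0, "claw": 0.3}, {"dx": 0, "dy": 0, "dz": 0, "yaw": 0, "claw": -0.5}, {"dx": 0, "dy": 0, "dz": 0, "yaw": 0, "claw": -1}, {"dx": 0, "dy": 0, "dz": 0, "yaw": 0, "claw": -1}, {"dx": 0, "dy": 0, "dz": 0, "yaw": 0, "claw": -1}, {"dx": 0, "dy": 0, "dz": 0, "yaw": 0, "claw": -1}])

```text
time: 29.5
tool_pos: [0.5225, 0.2938, 0.0183]
tool_rot: [0.0, 0.999, 0.048, -0.0]
contact_force: [-0.9, 1.0, -0.7]
gripper_width: 1.001
grasp_force: 0.0
```

Run:
```python
from m import *
im,st=wsnap("w17")
g=im[:,250].max(1); print([int(x) for x in g[125:190:2]])
```

```text
t 29.5 p [0.5225 0.2938 0.0183] yang(y-axis deg) -84.54 j [ 0.39  0.22  1.82 -0.    1.11  1.86] F [-0.9  1.  -0.7] w 1.001 g 0.0
[91, 96, 120, 125, 123, 120, 119, 119, 117, 118, 118, 118, 117, 110, 117, 121, 120, 121, 120, 115, 78, 55, 55, 58, 79, 89, 89, 88, 89, 90, 89, 88, 88]
```

Emit:
send_rows(increments=[{"dx": 0.01, "dy": 0, "dz": -0.02, "yaw": 0, "claw": -1}, {"dx": 0.01, "dy": 0, "dz": -0.06, "yaw": 0, "claw": -1}, {"dx": 0.01, "dy": 0, "dz": -0.12, "yaw": 0, "claw": -1}, {"dx": 0.01, "dy": 0, "dz": -0.2, "yaw": 0, "claw": -1}, {"dx": 0.0, "dy": 0, "dz": -0.4, "yaw": 0, "claw": -1}, {"dx": 0, "dy": 0, "dz": -0.4, "yaw": 0, "claw": -1}, {"dx": 0, "dy": 0, "dz": -0.4, "yaw": 0, "claw": -1}, {"dx": 0, "dy": 0, "dz": -0.4, "yaw": 0, "claw": -1}, {"dx": 0, "dy": 0, "dz": -0.4, "yaw": 0, "claw": -1}])

```text
time: 30.68
tool_pos: [0.522, 0.2935, 0.217]
tool_rot: [0.001, 0.999, 0.048, -0.002]
contact_force: [0.2, 0.5, -0.6]
gripper_width: 1.005
grasp_force: 0.0
```

Run:
```python
from m import *
im,st=wsnap("w18"); R=rot(st["tool_rot"]); h=cv2.cvtColor(im,40); T=st["tool_pos"]
m=((h[...,0]>95)&(h[...,0]<125)&(h[...,1]>90))|((h[...,2]<80))|((h[...,0]<15)&(h[...,1]>210)&(h[...,2]<190))
m[265:]=0;m[:,:200]=0;m[:,370:]=0
glass=((h[...,0]>95)&(h[...,0]<125)&(h[...,1]>90))
for b in blob(glass,60):
    v,u=np.nonzero(b); print("glass",len(u),u.min(),u.max(),v.min(),v.max())
for c in(245,265,285,305): print(c,[(int(a),int(b)) for a,b in zip(h[90:270:4,c,0],h[90:270:4,c,2])])
```

```text
t 30.68 p [0.522  0.2935 0.217 ] yang(y-axis deg) -84.54 j [ 0.39  0.    1.69 -0.    1.45  1.86] F [ 0.2  0.5 -0.6] w 1.005 g 0.0
glass 1323 252 279 123 173
glass 1480 284 313 122 173
glass 1267 250 280 178 219
glass 1170 286 315 224 263
245 [(15, 83), (15, 88), (15, 94), (15, 91), (18, 116), (18, 112), (18, 106), (18, 112), (18, 112), (18, 112), (18, 112), (18, 113), (18, 113), (18, 113), (18, 113), (18, 112), (18, 113), (18, 113), (18, 112), (18, 112), (18, 111), (18, 111), (18, 111), (18, 110), (18, 110), (18, 110), (18, 110), (18, 109), (19, 106), (18, 107), (18, 106), (18, 105), (18, 103), (16, 93), (14, 92), (14, 89), (14, 87), (14, 87), (13, 84), (14, 83), (12, 80), (13, 79), (12, 72), (12, 71), (13, 66)]
265 [(14, 89), (15, 82), (15, 92), (16, 94), (18, 178), (18, 194), (18, 123), (18, 112), (103, 73), (102, 121), (102, 122), (102, 122), (103, 121), (103, 123), (102, 117), (102, 104), (103, 85), (102, 86), (102, 85), (102, 85), (102, 85), (103, 61), (110, 82), (108, 109), (107, 109), (107, 108), (107, 109), (108, 109), (107, 109), (108, 109), (108, 109), (108, 109), (110, 93)
[... 458 characters left out ...]
, 103), (11, 101), (12, 95), (12, 96), (11, 87), (90, 75), (102, 93), (104, 93), (103, 92), (103, 92), (103, 91), (104, 88), (102, 89), (104, 90), (102, 88), (104, 88), (100, 65)]
305 [(51, 228), (49, 228), (39, 188), (19, 130), (18, 202), (18, 201), (18, 189), (18, 111), (112, 95), (107, 158), (107, 158), (108, 158), (107, 158), (107, 158), (107, 159), (107, 156), (107, 157), (107, 158), (107, 157), (107, 158), (107, 159), (111, 94), (11, 106), (15, 125), (16, 124), (16, 124), (16, 124), (16, 124), (16, 126), (16, 126), (16, 125), (16, 126), (12, 105), (96, 76), (102, 116), (102, 115), (103, 115), (102, 113), (102, 113), (102, 115), (103, 115), (103, 115), (102, 115), (103, 111), (105, 75)]
```

Run:
```python
from m import *
i,st=lw("w18"); a=np.radians(185.5); ex=np.array([np.cos(a),np.sin(a),0]); ey=np.array([-ex[1],ex[0],0]); o=np.array([.5255,.294,0])
g=i.max(2); h=cv2.cvtColor(i,40)
print([int(x) for x in g[100:126,265]],[int(x) for x in g[255:285,265]],[int(x) for x in g[255:285,300]])
print([int(x) for x in g[150,238:262]],[int(x) for x in g[150,300:330]],[int(x) for x in g[240,238:262]],[int(x) for x in g[240,300:330]])
def e(p,z): q=pt("wrist",p,z,st)-o; return (np.array([q@ex,q@ey])*1000).round(1)
print("lip rear",e((265,113),.02),"lip front",e((265,105),.02),"end",e((282,120.5),.0175),"up",[e((282,v),.107) for v in(266,268,272)])
print("side150",[e((u,150),.04) for u in(248,318)])
```

```text
[93, 91, 94, 122, 164, 182, 178, 177, 187, 193, 194, 187, 168, 147, 123, 114, 113, 114, 112, 104, 83, 67, 73, 92, 110, 120] [125, 125, 124, 124, 123, 125, 124, 121, 108, 84, 61, 54, 52, 54, 53, 52, 47, 52, 67, 81, 88, 90, 92, 91, 90, 89, 90, 91, 93, 93] [115, 115, 115, 115, 116, 116, 116, 113, 105, 89, 78, 75, 76, 76, 77, 80, 86, 126, 183, 218, 226, 227, 227, 228, 227, 228, 228, 228, 227, 227]
[92, 91, 96, 106, 111, 113, 113, 112, 112, 109, 98, 80, 61, 57, 66, 77, 83, 85, 85, 86, 84, 85, 86, 86] [157, 158, 158, 158, 158, 156, 157, 158, 158, 158, 157, 148, 122, 90, 90, 129, 171, 193, 198, 199, 198, 197, 195, 192, 194, 208, 223, 226, 227, 227] [97, 98, 99, 98, 99, 100, 96, 85, 68, 56, 63, 82, 106, 118, 123, 122, 124, 123, 123, 124, 123, 123, 123, 123] [114, 114, 113, 113, 113, 113, 113, 114, 113, 115, 114, 116, 115, 115, 112, 102, 86, 79, 96, 147, 198, 222, 228, 228, 228, 228, 228, 228, 228, 228]
lip rear [-56.4 -18.4] lip front [-64.  -18.3] end [-48.9  -1.8] up [array([63.4, -1.5]), array([65.3, -1.5]), array([69.2, -1.5])]
side150 [array([-23.4, -34.1]), array([-23.4,  32.6])]
```

Run:
```python
from plant import manip
print(manip.job_done())
```

```text
the job is handed in; nothing more can be done
None
```

The job is handed in at about 31 s with no verdict shown: by the last measurements both tabs are clear, the key is back in its stand, and the panel leans on the easel at about x = 17 mm, y = -2 mm and 0.68 rad (lower end ~7 mm short of the lip), all within the limits.

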